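# Clear the rework bench

### The job

Clear the board-repair bench for the next shift: put each loose cap on the paste jar of its own colour in the case and fold the case's stiff cover fully shut over them. Stand every loose screwdriver upright, tip down, in a cup of its own in the tool rack, and leave the bottle, the spool and the meter where they are.

Things in the scene. Friction and masses are not known exactly. Their poses are not given: they have to be found in the camera images.
- case: Grey open-topped paste case, fixed to the bench, outside 140 (its x) by 250 (its y) by 60 mm high, walls and floor 5 mm. Origin: centre of its underside; its x points away from the robot, towards the cover's hinge.
- case_lid (a joint): Angle of the case's black cover: 0 = shut, lying flat on the rim; grows as it opens, pi/2 = upright, stop at 2.0. The hinge is stiff: the cover stays at any angle and needs about 2 to 4 N at its free edge.
- lid_hinge (a point): On the hinge line of the cover, middle of its width, at the case's far rim (60 mm above the bench). The cover is 140 mm from hinge to free edge, 250 mm wide, 8 mm thick (when shut it fills 0 to 8 mm above this point).
- lid_edge (a point): Middle of the cover's free edge, mid-thickness; a small orange tab 60 mm wide sticks out 11 mm beyond it.
- cap_red: Loose red jar cap, open side down: round, 46 mm across, 16 mm high, recess 37 mm across and 11 mm deep. Origin: centre of its underside, z up.
- seat_red (a point): On the red jar standing fixed on the case's floor (jar 44 mm across, shoulder 28 mm above the case's floor; clear neck 31 mm across, rising 10 mm above the shoulder, bevelled at its top): centre of the shoulder, where the centre of the red cap's underside belongs.
- cap_yellow: Loose yellow jar cap, open side down: round, 46 mm across, 16 mm high, recess 37 mm across and 11 mm deep. Origin: centre of its underside, z up.
- seat_yellow (a point): On the yellow jar standing fixed on the case's floor (jar 44 mm across, shoulder 28 mm above the case's floor; clear neck 31 mm across, rising 10 mm above the shoulder, bevelled at its top): centre of the shoulder, where the centre of the yellow cap's underside belongs.
- cap_white: Loose white jar cap, open side down: round, 46 mm across, 16 mm high, recess 37 mm across and 11 mm deep. Origin: centre of its underside, z up.
- seat_white (a point): On the white jar standing fixed on the case's floor (jar 44 mm across, shoulder 28 mm above the case's floor; clear neck 31 mm across, rising 10 mm above the shoulder, bevelled at its top): centre of the shoulder, where the centre of the white cap's underside belongs.
- driver_orange: Loose screwdriver with a square orange handle, 20 by 20 by 85 mm, and a steel shaft 6 mm across and 50 mm long at its +x end. Origin: centre of the handle's underside as it lies (the tool's axis is 10 mm above it, along its x; -x is the handle's end at 42.5 mm, +x the tip at 92.5 mm). Weighs about 50 g, balance point in the handle. May be absent.
- orange_tip (a point): Tip of the orange screwdriver's shaft, on its axis.
- driver_black: Loose screwdriver with a square black handle, 20 by 20 by 85 mm, and a steel shaft 6 mm across and 50 mm long at its +x end. Origin: centre of the handle's underside as it lies (the tool's axis is 10 mm above it, along its x; -x is the handle's end at 42.5 mm, +x the tip at 92.5 mm). Weighs about 50 g, balance point in the handle. May be absent.
- black_tip (a point): Tip of the black screwdriver's shaft, on its axis.
- driver_purple: Loose screwdriver with a square purple handle, 20 by 20 by 85 mm, and a steel shaft 6 mm across and 50 mm long at its +x end. Origin: centre of the handle's underside as it lies (the tool's axis is 10 mm above it, along its x; -x is the handle's end at 42.5 mm, +x the tip at 92.5 mm). Weighs about 50 g, balance point in the handle. May be absent.
- purple_tip (a point): Tip of the purple screwdriver's shaft, on its axis.
- rack: Fixed tool rack: black base 70 by 195 by 6 mm with three square aluminium cups 70 mm apart along its y. Origin: centre of its underside.
- cup0 (a point): Centre of the inner floor of one cup: inside 30 by 30 mm, wall 3 mm, its rim 67 mm above this point, its mouth open upwards.
- cup1 (a point): Centre of the inner floor of one cup: inside 30 by 30 mm, wall 3 mm, its rim 67 mm above this point, its mouth open upwards.
- cup2 (a point): Centre of the inner floor of one cup: inside 30 by 30 mm, wall 3 mm, its rim 67 mm above this point, its mouth open upwards.
- dispenser: Bystander: white bottle with red cap, 60 mm across, about 120 mm high; origin at its foot.
- spool: Bystander: silver spool, 60 mm across, 45 mm high; origin at its foot.
- meter: Bystander: yellow hand meter lying flat, 110 by 90 by 45 mm; origin at the centre of its underside.

How it is judged (in metres and radians):
On the way, in this order (a step that is already met when the one before it is completed fails the run):
1. every cap on the bench sits level and fully down on the jar of its own colour, while the case is still open (horizontal distance between cap_red and seat_red below 0.005 m and z of cap_red in the frame of seat_red below 0.003 m and angle between each of cap_red, cap_yellow, cap_white's own z axis and vertical below 0.1 rad and horizontal distance between cap_yellow and seat_yellow below 0.005 m and z of cap_yellow in the frame of seat_yellow below 0.003 m and horizontal distance between cap_white and seat_white below 0.005 m and z of cap_white in the frame of seat_white below 0.003 m and value of joint case_lid above 1.2 rad), for 0.2 s.
2. the case's cover is folded fully shut (value of joint case_lid below 0.05 rad), for 0.2 s.
At the end, for the whole second after the job is handed in: Each cap on its own colour's jar: centred within 5 mm, within 3 mm of fully down, level within 0.1 rad. Cover shut within 0.05 rad. Each present driver in a cup, tip down within 12 mm of its floor, upright within 0.4 rad, at rest (horizontal distance between cap_red and seat_red below 0.005 m and z of cap_red in the frame of seat_red below 0.003 m and angle between each of cap_red, cap_yellow, cap_white's own z axis and vertical below 0.1 rad and horizontal distance between cap_yellow and seat_yellow below 0.005 m and z of cap_yellow in the frame of seat_yellow below 0.003 m and horizontal distance between cap_white and seat_white below 0.005 m and z of cap_white in the frame of seat_white below 0.003 m and value of joint case_lid below 0.05 rad and ((horizontal distance between orange_tip and cup0 below 0.022 m and z of orange_tip in the frame of cup0 below 0.012 m) or (horizontal distance between orange_tip and cup1 below 0.022 m and z of orange_tip in the frame of cup1 below 0.012 m) or (horizontal distance between orange_tip and cup2 below 0.022 m and z of orange_tip in the frame of cup2 below 0.012 m)) and angle between each of driver_orange, driver_black, driver_purple's own x axis and vertical above 2.74 rad and linear speed of each of driver_orange, driver_black, driver_purple below 0.03 m/s and ((horizontal distance between black_tip and cup0 below 0.022 m and z of black_tip in the frame of cup0 below 0.012 m) or (horizontal distance between black_tip and cup1 below 0.022 m and z of black_tip in the frame of cup1 below 0.012 m) or (horizontal distance between black_tip and cup2 below 0.022 m and z of black_tip in the frame of cup2 below 0.012 m)) and ((horizontal distance between purple_tip and cup0 below 0.022 m and z of purple_tip in the frame of cup0 below 0.012 m) or (horizontal distance between purple_tip and cup1 below 0.022 m and z of purple_tip in the frame of cup1 below 0.012 m) or (horizontal distance between purple_tip and cup2 below 0.022 m and z of purple_tip in the frame of cup2 below 0.012 m))); the robot touches nothing.
It fails at once if the bottle is moved more than 30 mm (distance of dispenser from where it was at the start of the episode above 0.03 m).
It fails at once if the spool is moved more than 30 mm (distance of spool from where it was at the start of the episode above 0.03 m).
It fails at once if the meter is moved more than 30 mm (distance of meter from where it was at the start of the episode above 0.03 m).
Of driver_orange, driver_black, driver_purple only 2 to 3 are there at a start; the rules pass over those that are not, and their reading is None.
At some moment in a run one of driver_orange, driver_black, driver_purple may be knocked a few centimetres aside while the robot is not near it.
It also fails if it takes over 210 s, if anything falls off the work surface, if the arm or the gripper's body presses on something with over 40 N, if the wrist force passes 120 N, or if a joint passes its speed limit or range.

### The arm

A 6-joint arm with a two-finger parallel gripper is mounted at the origin on the work surface. World frame = base frame: x ahead of the robot, y to its left, z up, the work surface at z = 0. Lengths are in m, angles in degrees, forces in N, time in s.
With the tool pointing down it reaches from about 0.35 to 0.875 m from the base axis. Payload 4.2 kg.
Tool frame: the origin (TCP) lies on the centre line of the jaws, within the pads' length; the fingertips stand r.tip_extent ahead of it and the grasp point (between the pads) lies 11 mm behind it (r.tip_extent is the distance from the TCP to the fingertips, in m); z points along the fingers, y is the line along which they close (so a half turn about z gives the same grasp; the last joint's range is limited). The gripper opens to 87 mm and grips with 3 to 60 N. Pads are 19 mm wide; open, the fingers measure 117 mm over their backs; the gripper's body (75 mm by 190 mm) begins 51 mm behind the grasp point.
Start: joints at [87.926, 22.042, 0.453, 0, -68.411, -14.817], TCP at [0.182, 0.598, 0.209] pointing down, gripper open.
Joint ranges: [-179.83, 179.83], [-69.29, 118.12], [-61.27, 80.66], [-181.25, 117.63], [-171.15, -9.14], [-177.46, 177.46]. Speed limits (degrees/s): [159.86, 159.86, 180, 180, 180, 180].

### API

Orientations are given as a 3x3 rotation matrix whose columns are the frame's x, y, z axes.
In Python, from station import r gives the robot as it stands.
- The arm moves only by the shell command python3 -m jog 'ROWS'. ROWS is text: rows parted by semicolons, each of 5 numbers parted by spaces: the opening, from 0 (shut) to 1 (fully open), then the shift along the world's x, y, z in mm, then the turn about the world's z in degrees. In form: hand dx dy dz roll; .... A call has 1 to 5 rows; each row shifts and turns the commanded pose from where the row before left it; what a row does not reach is not made up. A row lasts 1/8 s, in which the tool goes at most 62.5 mm and 10.7 degrees, less where a joint would pass 70% of its speed; a pose out of reach is approached as far as the arm can. A call is refused whole if a number of a shift passes 62.5 or a number of a turn 10.7, either way. A call with a gripper value outside its range is refused whole. The fingers move at their own pace and stop on an object; the grip force is fixed at half the most. Time passes only in rows, so rows that do not move let the fingers close. It gives the time, the measured TCP pose, the force, the opening and the grip force at its end, in the units of the state.
- r.sense(): the state, without advancing time (a new reading comes with each control period).
- r.capture(name): name is "scene" or "top" or "wrist"; returns a dict with "pixels" (400x640x3 uint8, red, green, blue), "fovy" (degrees; the focal length in pixels is half the picture's height over the tangent of half this angle, whatever the lens; pixels are square), "cx", "cy" (the principal point, pixels), "origin" and "orientation" of the camera in the world; the wrist camera has in their place "T_tool_cam" (4x4, takes a point from camera to tool coordinates, whose origin is the TCP and whose axes are the flange's). Camera axes: x right, y down, z forward; pixel columns grow to the right and rows downward; lengths in m; the calibration is good to about 2 mm. A picture is of the moment at which its call begins: read the wrist's pose just before it. There is no depth.
- r.finish_job(): hands the job in; it is judged then, once.
The state is a dict: "time_s": time; "joints": joint angles; "joint_velocities": joint speeds; "effort": joint torques, N m; "tcp_pos": TCP position; "ee_rot": TCP orientation; "wrist_force": force on the tool from outside, world axes, zero at the start; "moment": the same for the moment, N m; "gripper_width": opening from 0.0 (shut) to 1.0 (fully open); "gripper_force": force on a finger pad.
Only numpy, scipy, OpenCV 4.12 (cv2) and the standard library are available. Lean on these libraries where they do the work, as an engineer would, in place of code of your own. Each camera call takes 0.05 s, during which the arm holds its last target. There are 200 camera calls.

## Working session

There is one attempt and no reset: what is moved stays moved. The work goes in short steps, Python scripts to look and compute and a shell command to move; the robot and the scene stay as the last step left them, time stands still between calls to the robot, and variables do not carry over. Pictures are saved under pics/ and viewed, at most 14 in all, crops included, and the job is handed in when it is done.

```bash
mkdir -p pics; ls; cat > h.py <<'E'
import numpy as np, cv2, json
from station import r
def save(name, fn):
    s=r.sense(); c=r.capture(name); cv2.imwrite('pics/'+fn+'.png', cv2.cvtColor(c['pixels'],cv2.COLOR_RGB2BGR))
    if name=='wrist':
        T=np.eye(4);T[:3,:3]=np.array(s['ee_rot']);T[:3,3]=s['tcp_pos'];W=T@np.array(c['T_tool_cam']);o=W[:3,3];R=W[:3,:3]
    else: o=np.array(c['origin']);R=np.array(c['orientation'])
    f=200/np.tan(np.radians(c['fovy'])/2)
    np.savez('pics/'+fn+'.npz',o=o,R=R,f=f,cx=c['cx'],cy=c['cy'])
def load(fn): return np.load('pics/'+fn+'.npz')
def at(fn,u,v,z):
    k=load(fn);d=k['R']@np.array([(u-k['cx'])/k['f'],(v-k['cy'])/k['f'],1]);o=k['o']
    return o+d*(z-o[2])/d[2]
def proj(fn,p):
    k=load(fn);q=k['R'].T@(np.array(p)-k['o']);return k['f']*q[:2]/q[2]+[k['cx'],k['cy']]
def crop(fn,x0,y0,x1,y1,s):
    im=cv2.imread('pics/'+fn+'.png')[y0:y1,x0:x1];cv2.imwrite('pics/%s_c%d_%d.png'%(fn,x0,y0),cv2.resize(im,None,fx=s,fy=s,interpolation=cv2.INTER_CUBIC))
E
python3 -c "
from h import *
save('scene','s0');save('top','t0')
print(load('t0')['o'],load('t0')['R'],load('t0')['f'],load('s0')['o'],r.tip_extent); print(r.sense())"
```

```text
pics
[0.51601584 0.08170623 1.27137346] [[-0.01715054 -0.99826284  0.0563664 ]
 [-0.9997053   0.01615204 -0.01812257]
 [ 0.01718066 -0.0566606  -0.99824566]] 484.0900165492931 [ 1.02069143 -0.54478849  1.18247437] 0.008
{'time_s': 0.1, 'joints': array([ 8.79266347e+01,  2.20847190e+01,  3.87224613e-01, -2.48338545e-02,
       -6.84133636e+01, -1.48171393e+01]), 'joint_velocities': array([-0.00083837, -0.0959706 ,  0.13822005,  0.08911296,  0.08943056,
        0.03222048]), 'effort': array([-8.10537731e-04, -3.91692281e+01,  1.87932730e+01,  4.23186108e+00,
        1.34298310e-02, -7.55410838e-05]), 'tcp_pos': array([0.18140644, 0.59748798, 0.20818491]), 'ee_rot': array([[ 9.56815316e-01, -2.90696108e-01, -4.72768267e-04],
       [-2.90696473e-01, -9.56813398e-01, -1.91895565e-03],
       [ 1.05481926e-04,  1.97351822e-03, -9.99998047e-01]]), 'wrist_force': array([-1.02548006,  0.23953963,  0.56109014]), 'moment': array([0.01820694, 0.00998236, 0.02688453]), 'gripper_force': 0.0, 'gripper_width': 1.0034847799774034}
```

View pics/t0.png

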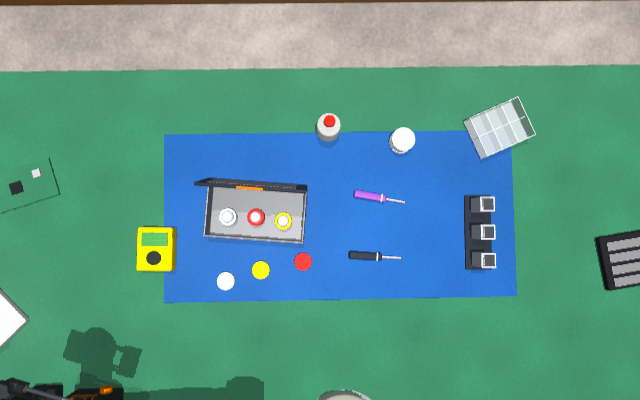

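View pics/s0.png

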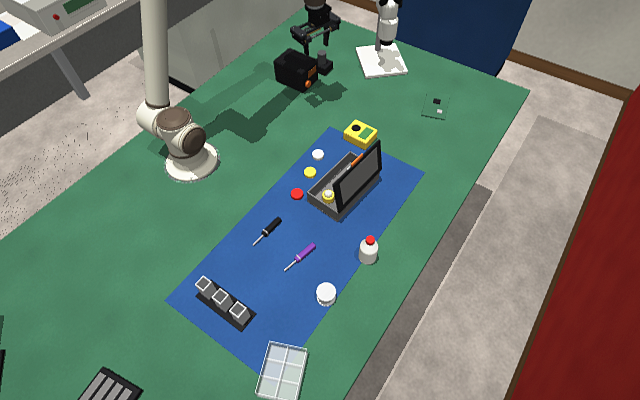

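```bash
python3 -c "
from h import *
for n,u,v,z in [('capw',225.5,281,.016),('capy',260.5,270,.016),('capr',303,261.5,.016),('jw',227.5,216.5,.043),('jr',256,216.5,.043),('jy',284,221,.043),('blk tail',349,255.5,.01),('blk tip',401,257.5,.01),('pur tail',354,194.5,.01),('pur tip',405,202,.01),('cup a',482,204,.073),('cup b',483,232,.073),('cup c',484,261,.073),('bottle',329,122,.12),('spool',402,139,.045),('rim NL',205,235,.06),('rim NR',303,242,.06),('rim FR',306,190,.06),('rackbase1',466,195,.006),('rackbase2',466,269,.006),('hinge L',212,187,.06),('edge L',197,182,.2),('edge R',306,187,.2)]:
  p=at('t0',u,v,z);print(n,p.round(3),round(np.hypot(p[0],p[1]),3))
crop('t0',190,170,350,290,5)"
```

```text
capw [0.392 0.296 0.016] 0.491
capy [0.419 0.206 0.016] 0.467
capr [0.439 0.096 0.016] 0.449
jw [0.557 0.285 0.043] 0.626
jr [0.556 0.213 0.043] 0.595
jy [0.543 0.143 0.043] 0.562
blk tail [ 0.452 -0.023  0.01 ] 0.452
blk tip [ 0.444 -0.159  0.01 ] 0.471
pur tail [ 0.61 -0.04  0.01] 0.611
pur tip [ 0.588 -0.173  0.01 ] 0.613
cup a [ 0.577 -0.353  0.073] 0.676
cup b [ 0.507 -0.353  0.073] 0.618
cup c [ 0.435 -0.353  0.073] 0.56
bottle [0.778 0.027 0.12 ] 0.778
spool [ 0.748 -0.163  0.045] 0.766
rim NL [0.511 0.338 0.06 ] 0.613
rim NR [0.49  0.095 0.06 ] 0.499
rim FR [0.62  0.086 0.06 ] 0.626
rackbase1 [ 0.604 -0.336  0.006] 0.691
rackbase2 [ 0.411 -0.329  0.006] 0.526
hinge L [0.631 0.321 0.06 ] 0.708
edge L [0.629 0.326 0.2  ] 0.709
edge R [0.614 0.085 0.2  ] 0.62
```

View pics/t0_c190_170.png

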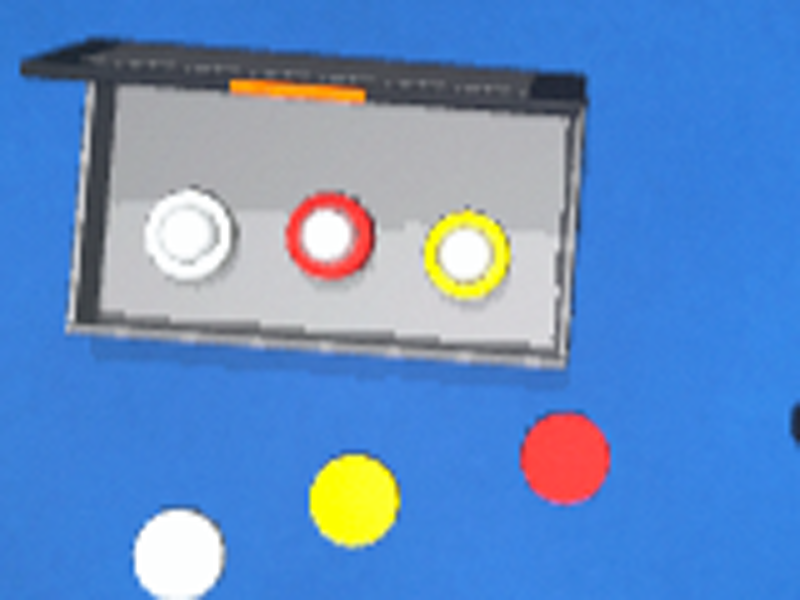

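```bash
python3 -m jog '1 0 0 62 6; 1 30 -40 60 6; 1 42 -57 18 0; 1 42 -57 0 0; 1 42 -57 0 0' >/dev/null; python3 -m jog '1 42 -57 0 0; 1 42 -57 0 0; 1 40 -50 0 0; 1 0 0 0 0; 1 0 0 0 0'; python3 -c "
from h import *
save('wrist','w1'); print(load('w1')['o'],load('w1')['R'])"
```

```text
time_s: 1.35
tcp_pos: [0.4287, 0.267, 0.3342]
ee_rot: [[0.996, -0.086, -0.001], [-0.086, -0.996, -0.0], [-0.001, 0.0, -1.0]]
wrist_force: [1.0, 0.4, -0.8]
gripper_width: 0.999
gripper_force: 0.0
[0.50568719 0.26042827 0.50867779] [[-8.50942049e-02 -9.55931420e-01 -2.80987716e-01]
 [-9.96372863e-01  8.17275043e-02  2.37009197e-02]
 [ 3.07970908e-04  2.81985345e-01 -9.59418663e-01]]
```

View pics/w1.png

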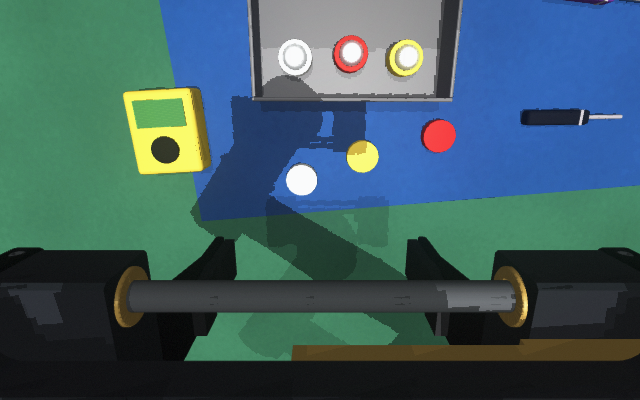

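```bash
cat >> h.py <<'E'
def blobs(fn,zc,zj,win=None):
    im=cv2.imread('pics/'+fn+'.png');hsv=cv2.cvtColor(im,cv2.COLOR_BGR2HSV);H,S,V=cv2.split(hsv)
    ms={'red':((H<8)|(H>172))&(S>130)&(V>90),'yel':(H>22)&(H<35)&(S>130)&(V>90),'whi':(S<35)&(V>195)}
    for n,m in ms.items():
        m=m.astype(np.uint8)
        if win: k=np.zeros_like(m);k[win[1]:win[3],win[0]:win[2]]=1;m=m*k
        cs,_=cv2.findContours(m,cv2.RETR_EXTERNAL,cv2.CHAIN_APPROX_NONE)
        for c in cs:
            if 250<cv2.contourArea(c)<6000 and len(c)>5:
                (u,v),(a,b),_=cv2.fitEllipse(cv2.convexHull(c))
                if b/a>1.35: continue
                k=load(fn)
                print(n,round(u,1),round(v,1),'diam px',round(a,1),round(b,1),'cap',at(fn,u,v,zc).round(4)[:2],'jar',at(fn,u,v,zj).round(4)[:2], 'diam mm', round(1000*np.linalg.norm(at(fn,u+a/2,v,zc)-at(fn,u-a/2,v,zc)),1))
E
python3 -c "
from h import *
blobs('w1',.016,.033); print(); blobs('t0',.016,.033)
crop('w1',240,0,640,200,2)"
```

```text
red 438.5 135.3 diam px 32.1 33.7 cap [0.4421 0.1   ] jar [0.4443 0.1056] diam mm 45.0
red 350.2 53.6 diam px 33.7 37.4 cap [0.5585 0.2165] jar [0.5567 0.2181] diam mm 44.2
yel 361.8 155.8 diam px 31.3 31.8 cap [0.4225 0.2083] jar [0.4254 0.2101] diam mm 44.5
yel 404.3 57.8 diam px 34.3 39.1 cap [0.5473 0.1459] jar [0.5459 0.1498] diam mm 45.1
whi 301.3 179.6 diam px 29.8 30.8 cap [0.3953 0.2976] jar [0.3992 0.2964] diam mm 43.2
whi 407.9 56.4 diam px 18.2 20.0 cap [0.5486 0.1411] jar [0.5471 0.1452] diam mm 24.0
whi 351.1 52.2 diam px 18.5 20.2 cap [0.5601 0.2153] jar [0.5582 0.2168] diam mm 24.2
whi 294.5 56.7 diam px 33.6 35.9 cap [0.5609 0.2899] jar [0.559  0.2889] diam mm 44.2

yel 155.6 248.9 diam px 47.8 60.0 cap [0.4776 0.4744] jar [0.4781 0.469 ] diam mm 122.1
whi 26.3 320.1 diam px 2.4 2.5 cap [0.3034 0.8003] jar [0.3063 0.7906] diam mm 6.0
whi 402.9 139.3 diam px 22.5 25.3 cap [ 0.753  -0.1708] jar [ 0.7498 -0.1673] diam mm 59.2
whi 500.4 126.7 diam px 51.8 63.1 cap [ 0.7829 -0.4299] jar [ 0.7793 -0.4229] diam mm 137.7
whi 16.4 54.0 diam px 27.4 35.5 cap [0.9923 0.8373] jar [0.9859 0.8271] diam mm 70.8
```

View pics/w1_c240_0.png

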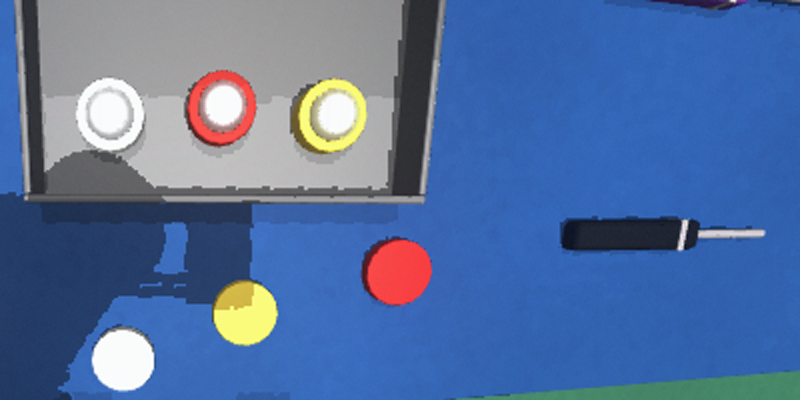

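```bash
python3 -m jog '1 40 -25 -55 0; 1 31 -22 -59 0; 1 0 0 0 0; 1 0 0 0 0'; python3 -c "
from h import *
save('wrist','w2'); print(load('w2')['o'],load('w2')['f'],proj('w2',r.sense()['tcp_pos']))
blobs('w2',.016,.033)"
```

```text
time_s: 1.9
tcp_pos: [0.4912, 0.2276, 0.2357]
ee_rot: [[0.997, -0.083, 0.002], [-0.083, -0.997, 0.001], [0.002, -0.001, -1.0]]
wrist_force: [-0.6, -0.1, 0.0]
gripper_width: 0.998
gripper_force: 0.0
[0.56766709 0.22108886 0.41043965] 347.987051537421 [319.81468578 246.70309775]
red 431.2 199.8 diam px 38.3 40.0 cap [0.4435 0.1005] jar [0.4488 0.1057] diam mm 45.1
red 325.0 109.0 diam px 40.7 42.0 cap [0.557  0.2172] jar [0.5575 0.2174] diam mm 44.6
yel 341.5 222.3 diam px 37.1 38.0 cap [0.424  0.2078] jar [0.4302 0.2084] diam mm 44.6
yel 390.3 113.7 diam px 41.6 43.8 cap [0.5462 0.146 ] jar [0.5472 0.1492] diam mm 45.7
whi 393.9 114.7 diam px 22.2 23.5 cap [0.5449 0.1422] jar [0.5458 0.1456] diam mm 24.4
whi 257.4 112.9 diam px 38.9 41.8 cap [0.5591 0.2917] jar [0.5594 0.2887] diam mm 42.8
```

View pics/w2.png

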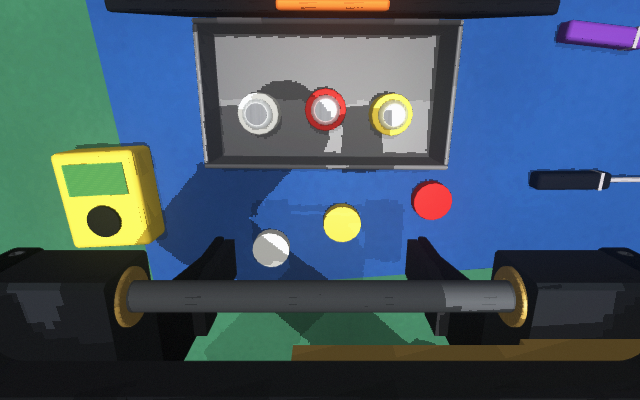

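```bash
python3 -m jog '1 -17 -43 -50 0; 1 -16 -43 -50 0; 1 -16 -42 -40 0; 1 0 0 0 0; 1 0 0 0 0';python3 -c "
from h import *
save('wrist','w3');blobs('w3',.016,.033)"
```

```text
time_s: 2.58
tcp_pos: [0.4465, 0.1068, 0.1048]
ee_rot: [[0.997, -0.083, 0.005], [-0.083, -0.997, 0.002], [0.005, -0.003, -1.0]]
wrist_force: [0.0, 0.8, -0.0]
gripper_width: 0.999
gripper_force: 0.0
red 331.6 204.4 diam px 56.2 57.4 cap [0.443  0.0985] jar [0.4482 0.0986] diam mm 44.5
red 148.1 62.6 diam px 66.1 83.6 cap [0.5582 0.2204] jar [0.5559 0.2126] diam mm 47.0
yel 203.0 236.4 diam px 54.3 58.5 cap [0.4244 0.2047] jar [0.4307 0.1979] diam mm 44.2
yel 249.8 70.2 diam px 64.3 71.2 cap [0.5473 0.1492] jar [0.5457 0.146 ] diam mm 45.8
whi 244.8 68.3 diam px 36.7 39.7 cap [0.5488 0.1525] jar [0.5471 0.1491] diam mm 26.1
whi 133.7 59.9 diam px 35.4 41.7 cap [0.5608 0.2302] jar [0.5584 0.2218] diam mm 25.1
whi 36.3 67.7 diam px 59.1 74.0 cap [0.5615 0.3006] jar [0.559  0.2877] diam mm 42.2
```

```bash
python3 -m jog '1 -4 -8 -45 0; 1 0 0 -45 0; 1 0 0 0 0; 1 0 0 0 0; 1 0 0 0 0'; python3 -m jog '0 0 0 0 0;0 0 0 0 0;0 0 0 0 0;0 0 0 0 0;0 0 0 0 0'; python3 -c "
from h import *
save('wrist','w4');blobs('w4',.016,.033)"
```

```text
time_s: 3.25
tcp_pos: [0.4424, 0.0983, 0.0147]
ee_rot: [[0.996, -0.084, 0.004], [-0.084, -0.996, 0.002], [0.004, -0.003, -1.0]]
wrist_force: [-0.9, -1.0, 0.3]
gripper_width: 0.997
gripper_force: 0.0
time_s: 3.88
tcp_pos: [0.4406, 0.0969, 0.0126]
ee_rot: [[0.996, -0.085, -0.0], [-0.085, -0.996, -0.0], [-0.0, 0.0, -1.0]]
wrist_force: [0.3, -0.5, -0.0]
gripper_width: 0.517
gripper_force: 0.0
red 317.5 243.3 diam px 83.3 85.7 cap [0.4439 0.0981] jar [0.4512 0.0973] diam mm 44.3
red 43.0 41.8 diam px 92.7 108.1 cap [0.5525 0.2132] jar [0.549 0.201] diam mm 41.9
yel 180.5 40.4 diam px 103.6 129.9 cap [0.5478 0.1512] jar [0.5448 0.1452] diam mm 46.8
whi 165.5 31.9 diam px 63.9 73.1 cap [0.5518 0.1572] jar [0.5484 0.1505] diam mm 28.7
```

```bash
python3 -m jog '0 0 0 0 0;0 0 0 0 0;0 0 0 50 0;0 0 0 50 0; 0 0 0 0 0'; python3 -m jog '0 38 40 0 0;0 38 40 0 0;0 38 40 0 0;0 0 0 0 0;0 0 0 0 0'; python3 -m jog '0 0 0 0 0;0 0 0 0 0;0 0 0 0 0'; python3 -c "
from h import *
save('wrist','w5');blobs('w5',r.sense()['tcp_pos'][2]+.0034,.033)"
```

```text
time_s: 4.55
tcp_pos: [0.4433, 0.0984, 0.1165]
ee_rot: [[0.996, -0.084, 0.009], [-0.084, -0.996, 0.005], [0.008, -0.005, -1.0]]
wrist_force: [0.7, -0.3, -1.4]
gripper_width: 0.014
gripper_force: 0.0
time_s: 5.18
tcp_pos: [0.5534, 0.2163, 0.111]
ee_rot: [[0.996, -0.086, -0.003], [-0.086, -0.996, -0.002], [-0.003, 0.002, -1.0]]
wrist_force: [-0.3, -0.5, -0.0]
gripper_width: 0.005
gripper_force: 0.0
time_s: 5.55
tcp_pos: [0.5544, 0.2166, 0.1131]
ee_rot: [[0.996, -0.086, 0.0], [-0.086, -0.996, 0.0], [0.0, -0.0, -1.0]]
wrist_force: [0.4, 0.3, -0.4]
gripper_width: 0.002
gripper_force: 0.0
red 319.0 198.1 diam px 55.2 56.6 cap [0.5826 0.2149] jar [0.5589 0.2173] diam mm 28.3
yel 85.8 331.6 diam px 51.4 61.7 cap [0.5142 0.3557] jar [0.4572 0.4268] diam mm 29.7
yel 404.9 200.7 diam px 40.7 54.8 cap [0.5775 0.1711] jar [0.5514 0.1522] diam mm 20.9
whi 414.7 209.0 diam px 32.0 35.5 cap [0.5726 0.1662] jar [0.5441 0.1448] diam mm 16.5
whi 319.4 203.0 diam px 32.7 34.0 cap [0.58   0.2149] jar [0.555  0.2174] diam mm 16.8
whi 226.5 204.5 diam px 51.4 56.5 cap [0.5832 0.2626] jar [0.5598 0.2882] diam mm 26.4
```

View pics/w5.png

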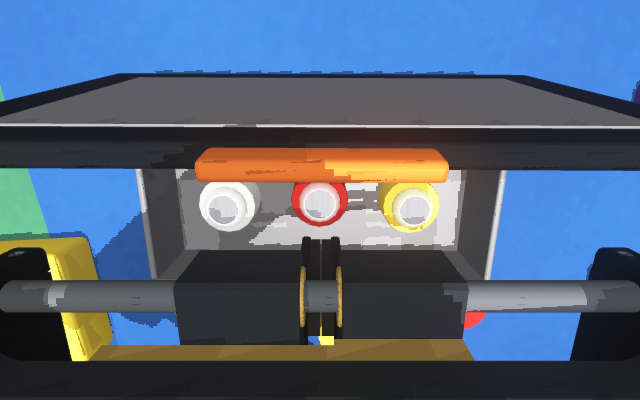

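```bash
python3 -m jog '1 -30 -30 40 0;1 -40 -40 40 0;1 -44 -46 20 0;1 0 0 0 0;1 0 0 0 0'; python3 -m jog '1 0 0 0 0;1 0 0 0 0;1 0 0 0 0'; python3 -c "
from h import *
save('wrist','w6');blobs('w6',.016,.033); save('scene','s6'); crop('s6',240,130,440,280,4)"
```

```text
time_s: 6.22
tcp_pos: [0.4475, 0.1078, 0.208]
ee_rot: [[0.996, -0.086, 0.001], [-0.086, -0.996, 0.001], [0.001, -0.001, -1.0]]
wrist_force: [0.4, -0.1, -0.3]
gripper_width: 0.49
gripper_force: 0.0
time_s: 6.6
tcp_pos: [0.4475, 0.1081, 0.2068]
ee_rot: [[0.996, -0.085, -0.001], [-0.085, -0.996, -0.001], [-0.001, 0.001, -1.0]]
wrist_force: [-0.1, -0.5, -0.5]
gripper_width: 0.831
gripper_force: 0.0
red 329.4 177.3 diam px 41.6 42.5 cap [0.4425 0.0986] jar [0.4463 0.0988] diam mm 44.7
red 198.5 73.6 diam px 46.6 54.6 cap [0.5578 0.2194] jar [0.5562 0.2139] diam mm 46.0
yel 233.5 202.5 diam px 41.1 42.7 cap [0.4232 0.2055] jar [0.428  0.2007] diam mm 45.0
yel 5.6 171.6 diam px 85.0 111.5 cap [0.4778 0.4424] jar [0.4799 0.4266] diam mm 90.6
yel 271.0 78.7 diam px 45.4 48.9 cap [0.5471 0.1486] jar [0.546  0.1464] diam mm 45.0
whi 156.8 232.7 diam px 35.1 40.6 cap [0.3953 0.2968] jar [0.4014 0.2878] diam mm 39.4
whi 268.7 78.0 diam px 25.8 27.2 cap [0.5479 0.1509] jar [0.5468 0.1486] diam mm 25.5
whi 191.5 72.3 diam px 24.9 27.9 cap [0.5596 0.2261] jar [0.558  0.2203] diam mm 24.6
whi 120.6 77.7 diam px 42.9 50.6 cap [0.5605 0.2971] jar [0.5589 0.288 ] diam mm 42.5
```

View pics/w4.png

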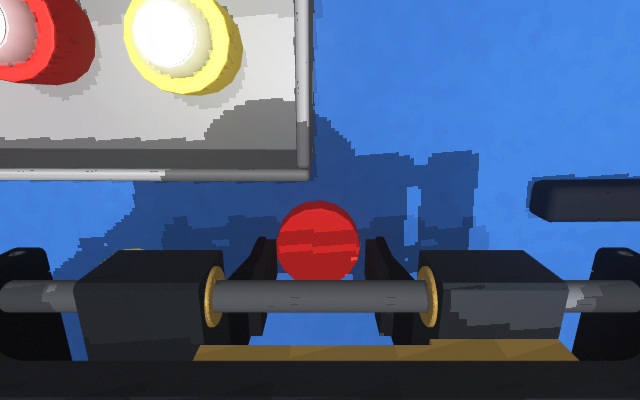

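```bash
python3 -m jog '1 -5 -10 -60 0; 1 0 0 -60 0; 1 0 0 -60 0; 1 0 0 0 0; 1 0 0 0 0'; python3 -m jog '1 0 0 -15 0; 1 0 0 0 0;1 0 0 0 0;1 0 0 0 0;0 0 0 0 0'|head -2;for i in 1 2 3; do python3 -m jog '0 0 0 0 0;0 0 0 0 0;0 0 0 0 0'; done;python3 -c "
from h import *
save('wrist','w7');blobs('w7',.016,.033)"
```

```text
time_s: 7.32
tcp_pos: [0.444, 0.0987, 0.0291]
ee_rot: [[0.996, -0.084, 0.003], [-0.084, -0.996, 0.001], [0.003, -0.001, -1.0]]
wrist_force: [-0.1, 0.1, 1.3]
gripper_width: 1.003
gripper_force: 0.0
time_s: 7.95
tcp_pos: [0.4426, 0.098, 0.0131]
time_s: 8.32
tcp_pos: [0.4423, 0.0978, 0.0124]
ee_rot: [[0.996, -0.085, -0.0], [-0.085, -0.996, -0.0], [-0.0, 0.0, -1.0]]
wrist_force: [0.3, 0.9, -0.2]
gripper_width: 0.632
gripper_force: 0.0
time_s: 8.7
tcp_pos: [0.4423, 0.0978, 0.0125]
ee_rot: [[0.996, -0.085, -0.0], [-0.085, -0.996, -0.0], [-0.0, 0.0, -1.0]]
wrist_force: [0.0, 0.5, -0.1]
gripper_width: 0.288
gripper_force: 0.0
time_s: 9.07
tcp_pos: [0.4423, 0.0978, 0.0125]
ee_rot: [[0.996, -0.085, 0.0], [-0.085, -0.996, -0.0], [0.0, 0.0, -1.0]]
wrist_force: [-0.4, -0.0, -0.1]
gripper_width: 0.017
gripper_force: 0.0
red 319.2 241.7 diam px 75.5 82.2 cap [0.4466 0.098 ] jar [0.4538 0.0973] diam mm 40.0
red 42.5 44.0 diam px 96.8 113.3 cap [0.5534 0.2146] jar [0.55   0.2023] diam mm 43.8
yel 131.0 302.1 diam px 59.0 76.9 cap [0.4191 0.2062] jar [0.429  0.1948] diam mm 33.0
yel 132.3 289.3 diam px 73.6 89.4 cap [0.427  0.2035] jar [0.4361 0.1923] diam mm 40.8
yel 181.2 42.9 diam px 104.5 133.3 cap [0.5485 0.1519] jar [0.5456 0.1459] diam mm 47.3
whi 168.1 37.2 diam px 61.7 71.0 cap [0.5513 0.1573] jar [0.5481 0.1508] diam mm 27.8
whi -16.8 24.4 diam px 52.6 70.3 cap [0.5635 0.2384] jar [0.559  0.2238] diam mm 23.5
```

```bash
python3 -c "
from h import *
crop('w7',200,170,440,370,3)
save('scene','s7'); crop('s7',230,100,390,220,5)"
```

```text
(no output)
```

View pics/w7_c200_170.png

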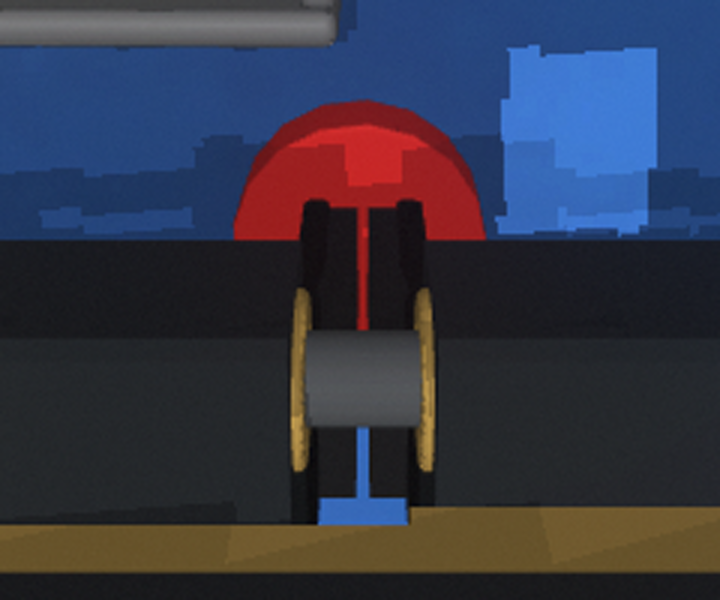

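View pics/s7_c230_100.png

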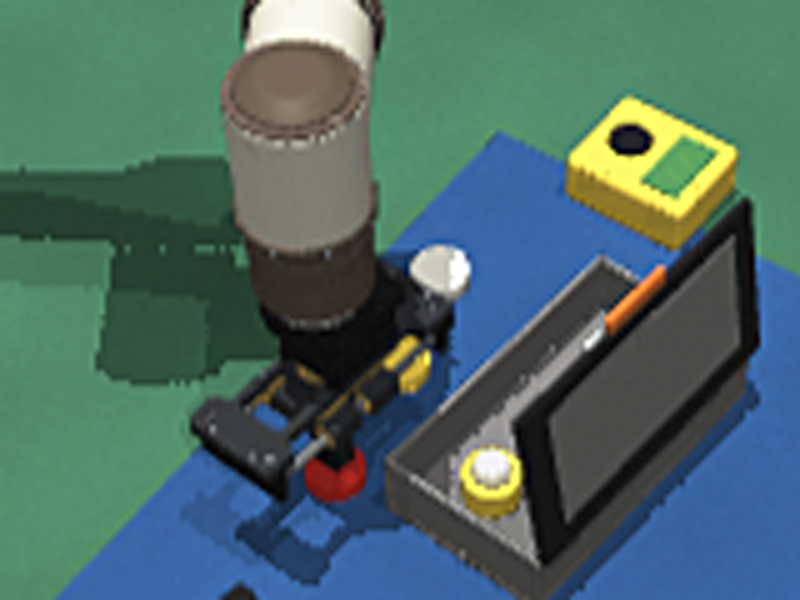

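```bash
for k in 1 2 3; do python3 -m jog '1 0 0 0 0;1 0 0 0 0;1 0 0 0 0;1 0 0 0 0;1 0 0 0 0' >/dev/null;done; for k in 1; do python3 -m jog '1 0 0 -4 0;1 0 0 0 0;1 0 0 0 0'|egrep 'tcp_p|wrist'; python3 -m jog '1 0 0 -3 0;1 0 0 0 0;1 0 0 0 0'|egrep 'tcp_p|wrist'; python3 -m jog '1 0 0 -3 0;1 0 0 0 0;1 0 0 0 0'; done; python3 -c "
from h import *
t=np.array(r.sense()['tcp_pos']); save('wrist','w8')
for z in (.008,0,-.008,-.02): print(z,[proj('w8',t+[x,0,-z]).round(0) for x in (-.0095,0,.0095)])"
```

```text
tcp_pos: [0.4423, 0.0978, 0.0084]
wrist_force: [-0.2, 0.3, -0.3]
tcp_pos: [0.4423, 0.0978, 0.0054]
wrist_force: [0.2, 0.4, 0.1]
time_s: 12.18
tcp_pos: [0.4423, 0.0978, 0.0024]
ee_rot: [[0.996, -0.085, -0.0], [-0.085, -0.996, -0.0], [-0.0, 0.0, -1.0]]
wrist_force: [-0.3, 0.2, 0.1]
gripper_width: 0.999
gripper_force: 0.0
0.008 [array([322., 256.]), array([320., 241.]), array([319., 225.])]
0 [array([322., 262.]), array([320., 246.]), array([319., 230.])]
-0.008 [array([322., 269.]), array([320., 253.]), array([319., 236.])]
-0.02 [array([322., 280.]), array([320., 263.]), array([319., 245.])]
```

```bash
python3 -m jog '1 0 0 -3 0;1 0 0 0 0;1 0 0 0 0'|egrep 'tcp_p|wrist'; python3 -m jog '1 0 0 -3 0;1 0 0 0 0;1 0 0 0 0'|egrep 'tcp_p|wrist';python3 -m jog '1 0 0 0 0;0 0 0 0 0;0 0 0 0 0;0 0 0 0 0;0 0 0 0 0';python3 -m jog '0 0 0 0 0;0 0 0 0 0;0 0 0 0 0;0 0 0 0 0;0 0 0 0 0'
```

```text
tcp_pos: [0.4423, 0.0978, -0.0006]
wrist_force: [0.4, -0.5, 0.6]
tcp_pos: [0.4423, 0.0978, -0.0036]
wrist_force: [-0.1, 0.6, 0.3]
time_s: 13.6
tcp_pos: [0.4423, 0.0978, -0.0035]
ee_rot: [[0.996, -0.085, 0.0], [-0.085, -0.996, 0.0], [0.0, -0.0, -1.0]]
wrist_force: [-0.2, 0.4, -0.3]
gripper_width: 0.63
gripper_force: 0.0
time_s: 14.22
tcp_pos: [0.4423, 0.0978, -0.0035]
ee_rot: [[0.996, -0.085, 0.0], [-0.085, -0.996, -0.0], [0.0, -0.0, -1.0]]
wrist_force: [-0.4, -0.0, -0.1]
gripper_width: 0.513
gripper_force: 30.0
```

```bash
python3 -m jog '0 0 0 60 0;0 0 0 55 0; 0 38 40 0 0;0 38 40 0 0;0 38 39 0 0' >/dev/null; python3 -m jog '0 0 0 0 0;0 0 0 0 0;0 0 0 0 0;0 0 0 0 0'; python3 -c "
from h import *
save('wrist','w9'); z=r.sense()['tcp_pos'][2];blobs('w9',z+.0195,.033)"
```

```text
time_s: 15.35
tcp_pos: [0.5558, 0.2161, 0.1119]
ee_rot: [[0.996, -0.086, 0.0], [-0.086, -0.996, 0.0], [0.0, -0.0, -1.0]]
wrist_force: [0.7, -0.1, -0.2]
gripper_width: 0.509
gripper_force: 30.0
yel 340.8 330.5 diam px 46.4 49.2 cap [0.5162 0.2088] jar [0.4422 0.2083] diam mm 24.2
yel 398.2 207.9 diam px 33.0 39.9 cap [0.5807 0.1775] jar [0.5478 0.1572] diam mm 15.4
whi 414.5 211.0 diam px 32.9 36.7 cap [0.5786 0.1699] jar [0.5442 0.1447] diam mm 15.4
whi 318.8 204.4 diam px 31.0 34.9 cap [0.5856 0.2143] jar [0.5557 0.2173] diam mm 14.4
whi 225.8 206.8 diam px 51.6 56.8 cap [0.5881 0.2577] jar [0.5598 0.2882] diam mm 24.1
```

View pics/w9.png

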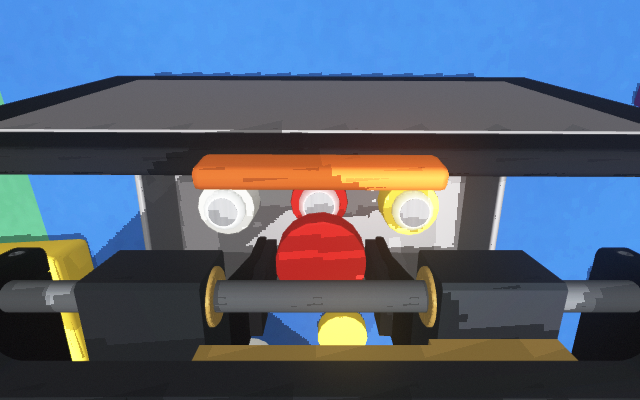

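```bash
python3 -m jog '0 1.5 0.8 -40 0;0 0 0 -20 0; 0 0 0 -8 0;0 0 0 0 0;0 0 0 0 0'; python3 -m jog '0 0 0 -6 0;0 0 0 0 0; 0 0 0 -4 0;0 0 0 0 0;0 0 0 0 0'; python3 -m jog '0 0 0 -4 0;0 0 0 0 0;0 0 0 0 0'
```

```text
time_s: 16.02
tcp_pos: [0.5585, 0.218, 0.0447]
ee_rot: [[0.996, -0.085, 0.002], [-0.085, -0.996, 0.001], [0.002, -0.001, -1.0]]
wrist_force: [-0.1, -0.3, -1.0]
gripper_width: 0.512
gripper_force: 30.0
time_s: 16.65
tcp_pos: [0.5579, 0.2176, 0.0334]
ee_rot: [[0.996, -0.085, 0.0], [-0.085, -0.996, -0.0], [0.0, 0.0, -1.0]]
wrist_force: [0.7, 0.2, 0.2]
gripper_width: 0.511
gripper_force: 30.0
time_s: 17.02
tcp_pos: [0.558, 0.2177, 0.0295]
ee_rot: [[0.996, -0.085, 0.0], [-0.085, -0.996, 0.0], [0.0, -0.0, -1.0]]
wrist_force: [0.7, 0.6, 0.5]
gripper_width: 0.515
gripper_force: 30.0
```

```bash
python3 -m jog '0.62 0 0 -1 0;0.62 0 0 0 0;0.62 0 0 0 0;0.62 0 0 0 0;0.62 0 0 40 0' |egrep width; python3 -m jog '1 0 0 50 0;1 -45 -4 0 0;1 -45 -4 0 0;1 -45 -3 0 0;1 0 0 0 0'>/dev/null;python3 -m jog '1 0 0 0 0;1 0 0 0 0;1 0 0 0 0;1 0 0 0 0'; python3 -c "
from h import *
save('wrist','w10');blobs('w10',.016,.049)"
```

```text
gripper_width: 0.621
time_s: 18.77
tcp_pos: [0.4232, 0.2065, 0.1182]
ee_rot: [[0.996, -0.086, -0.0], [-0.086, -0.996, -0.0], [-0.0, 0.0, -1.0]]
wrist_force: [0.2, -0.2, -0.2]
gripper_width: 1.002
gripper_force: 0.0
red 284.9 10.0 diam px 69.8 86.2 cap [0.5625 0.22  ] jar [0.5551 0.2176] diam mm 49.8
yel 319.3 195.9 diam px 53.8 55.0 cap [0.4232 0.2074] jar [0.4323 0.2065] diam mm 44.4
yel 388.6 22.6 diam px 60.6 75.2 cap [0.5481 0.1465] jar [0.5424 0.1529] diam mm 43.6
whi 394.8 17.4 diam px 36.3 40.5 cap [0.5511 0.1419] jar [0.545  0.1489] diam mm 26.1
whi 182.5 19.9 diam px 61.8 70.5 cap [0.5624 0.2941] jar [0.555  0.2829] diam mm 44.4
```

```bash
python3 -m jog '1 -0.7 0.5 -60 0;1 0 0 -55 0;1 0 0 -7 0;1 0 0 0 0;1 0 0 0 0' >/dev/null;python3 -m jog '1 0 0 0 0;1 0 0 0 0;0 0 0 0 0;0 0 0 0 0;0 0 0 0 0';python3 -m jog '0 0 0 0 0;0 0 0 0 0;0 0 0 0 0;0 0 0 0 0;0 0 0 0 0'
```

```text
time_s: 20.08
tcp_pos: [0.4221, 0.2071, -0.0036]
ee_rot: [[0.996, -0.085, -0.0], [-0.085, -0.996, -0.0], [-0.0, 0.0, -1.0]]
wrist_force: [-0.1, 0.1, 0.4]
gripper_width: 0.745
gripper_force: 0.0
time_s: 20.7
tcp_pos: [0.4221, 0.2071, -0.0036]
ee_rot: [[0.996, -0.085, -0.0], [-0.085, -0.996, -0.0], [-0.0, 0.0, -1.0]]
wrist_force: [-0.9, -0.2, 0.1]
gripper_width: 0.509
gripper_force: 30.0
```

```bash
python3 -m jog '0 0 0 60 0;0 0 0 55 0; 0 42 -20 0 0;0 41 -20 0 0;0 41 -20 0 0' >/dev/null; python3 -m jog '0 0 0 0 0;0 0 0 0 0;0 0 0 0 0;0 0 0 0 0;0 0 0 0 0'
```

```text
time_s: 21.95
tcp_pos: [0.5458, 0.1475, 0.1117]
ee_rot: [[0.996, -0.084, 0.0], [-0.084, -0.996, 0.0], [0.0, -0.0, -1.0]]
wrist_force: [0.8, -0.9, -0.0]
gripper_width: 0.507
gripper_force: 30.0
```

```bash
python3 -m jog '0 0.5 0 -40 0;0 0 0 -20 0; 0 0 0 -8 0;0 0 0 0 0;0 0 0 0 0'>/dev/null; python3 -m jog '0 0 0 -6 0;0 0 0 0 0; 0 0 0 -4 0;0 0 0 0 0;0 0 0 0 0'; python3 -m jog '0 0 0 -4 0;0 0 0 0 0;0 0 0 -1 0;0 0 0 0 0;0 0 0 0 0'
```

```text
time_s: 23.2
tcp_pos: [0.5466, 0.1471, 0.0334]
ee_rot: [[0.996, -0.085, -0.0], [-0.085, -0.996, -0.0], [-0.0, 0.0, -1.0]]
wrist_force: [0.4, -0.5, 0.1]
gripper_width: 0.506
gripper_force: 30.0
time_s: 23.82
tcp_pos: [0.5468, 0.1472, 0.0294]
ee_rot: [[0.996, -0.085, 0.001], [-0.085, -0.996, 0.0], [0.001, -0.0, -1.0]]
wrist_force: [-2.0, -0.1, 6.2]
gripper_width: 0.508
gripper_force: 30.0
```

```bash
python3 -m jog '0.6 0 0 0 0;0.6 0 0 0 0;0.6 0 0 0 0;0.6 0 0 0 0;0.6 0 0 40 0' |egrep width; python3 -m jog '1 0 0 50 0;1 -50 50 0 0;1 -50 50 0 0;1 -52 50 0 0;1 0 0 0 0'>/dev/null;python3 -m jog '1 0 0 0 0;1 0 0 0 0;1 0 0 0 0;1 0 0 0 0'; python3 -c "
from h import *
save('wrist','w11');blobs('w11',.016,.049)"
```

```text
gripper_width: 0.603
time_s: 25.58
tcp_pos: [0.4137, 0.2782, 0.1183]
ee_rot: [[0.996, -0.087, -0.0], [-0.087, -0.996, -0.0], [-0.0, 0.0, -1.0]]
wrist_force: [-0.2, -0.5, 0.7]
gripper_width: 1.004
gripper_force: 0.0
whi 299.3 218.8 diam px 49.4 52.0 cap [0.3953 0.2975] jar [0.4066 0.2944] diam mm 41.6
whi 284.4 -4.8 diam px 31.7 34.7 cap [0.5626 0.2908] jar [0.554  0.2885] diam mm 22.4
whi 285.4 -2.1 diam px 61.2 64.2 cap [0.5608 0.2903] jar [0.5525 0.2881] diam mm 43.3
```

```bash
python3 -m jog '1 -19 19 -20 0;1 0 0 -20 0;1 0 0 0 0;1 0 0 0 0;1 0 0 0 0'; python3 -c "
from h import *
save('wrist','w12');blobs('w12',.016,.049)"
```

```text
time_s: 26.25
tcp_pos: [0.3948, 0.2982, 0.0793]
ee_rot: [[0.996, -0.086, 0.001], [-0.086, -0.996, 0.001], [0.001, -0.002, -1.0]]
wrist_force: [-0.4, -0.1, -0.6]
gripper_width: 1.0
gripper_force: 0.0
```

View pics/w12.png

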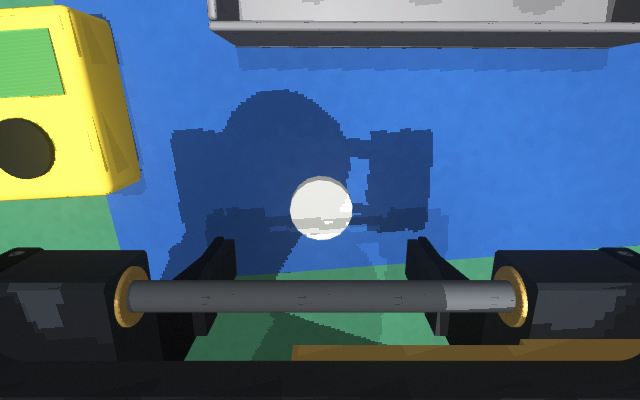

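```bash
python3 -c "
from h import *
print(at('w12',321,210,.016),at('w12',290,210,.016)-at('w12',352,210,.016),at('w12',321,180,.016)-at('w12',321,241,.016))"
```

```text
[0.39511674 0.29776022 0.016     ] [0.00374279 0.04436342 0.        ] [ 0.04590279 -0.00387446  0.        ]
```

```bash
python3 -m jog '1 0 0 -50 0;1 0 0 -26 0;1 0 0 -7 0;1 0 0 0 0;1 0 0 0 0' >/dev/null;python3 -m jog '1 0 0 0 0;1 0 0 0 0;0 0 0 0 0;0 0 0 0 0;0 0 0 0 0';python3 -m jog '0 0 0 0 0;0 0 0 0 0;0 0 0 0 0;0 0 0 0 0;0 0 0 0 0'
```

```text
time_s: 27.55
tcp_pos: [0.3942, 0.2978, -0.0046]
ee_rot: [[0.996, -0.085, -0.0], [-0.085, -0.996, -0.0], [-0.0, 0.0, -1.0]]
wrist_force: [0.0, 0.2, 0.4]
gripper_width: 0.748
gripper_force: 0.0
time_s: 28.18
tcp_pos: [0.3941, 0.2978, -0.0046]
ee_rot: [[0.996, -0.085, -0.0], [-0.085, -0.996, -0.0], [-0.0, 0.0, -1.0]]
wrist_force: [-0.0, -1.1, -0.5]
gripper_width: 0.509
gripper_force: 30.0
```

```bash
python3 -m jog '0 0 0 60 0;0 0 0 55 0; 0 41 -3 0 0;0 41 -2 0 0;0 41 -2 0 0' >/dev/null; python3 -m jog '0 41 -2 0 0;0 0 0 0 0;0 0 0 0 0;0 0 0 0 0;0 0 0 0 0'
```

```text
time_s: 29.42
tcp_pos: [0.5574, 0.2891, 0.1108]
ee_rot: [[0.996, -0.084, 0.0], [-0.084, -0.996, 0.0], [0.0, -0.0, -1.0]]
wrist_force: [0.5, 0.2, -0.0]
gripper_width: 0.512
gripper_force: 30.0
```

```bash
python3 -m jog '0 0.8 -0.3 -40 0;0 0 0 -20 0; 0 0 0 -8 0;0 0 0 0 0;0 0 0 0 0'>/dev/null; python3 -m jog '0 0 0 -6 0;0 0 0 0 0; 0 0 0 -4 0;0 0 0 0 0;0 0 0 0 0'; python3 -m jog '0 0 0 -4 0;0 0 0 0 0;0 0 0 -1 0;0 0 0 0 0;0 0 0 0 0'
```

```text
time_s: 30.68
tcp_pos: [0.559, 0.2885, 0.0324]
ee_rot: [[0.996, -0.085, -0.0], [-0.085, -0.996, -0.0], [0.0, 0.0, -1.0]]
wrist_force: [0.3, 0.2, -0.6]
gripper_width: 0.51
gripper_force: 30.0
time_s: 31.3
tcp_pos: [0.5592, 0.2886, 0.0284]
ee_rot: [[0.996, -0.085, 0.001], [-0.085, -0.996, 0.0], [0.001, -0.0, -1.0]]
wrist_force: [-1.8, -0.7, 5.5]
gripper_width: 0.509
gripper_force: 30.0
```

```bash
python3 -m jog '0.56 0 0 0 0;0.56 0 0 0 0;0.56 0 0 0 0;0.56 0 0 0 0;0.56 0 0 40 0' |egrep width; python3 -m jog '0.56 0 0 50 0;0.5 -40 -35 60 0;0.5 -25 -35 60 0;0.5 0 0 0 0;0.5 0 0 0 0'>/dev/null;python3 -m jog '0.5 0 0 0 0;0.5 0 0 0 0;0.5 0 0 0 0'|egrep tcp; python3 -c "
from h import *
save('wrist','w13');blobs('w13',.049,.033);save('top','t13');save('scene','s13')
im=cv2.imread('pics/w13.png')[0:200,140:500];im2=cv2.imread('pics/t13.png')[165:275,190:420]
cv2.imwrite('pics/m13.png',np.hstack([cv2.resize(im,(460,255)),cv2.resize(im2,(340,255))])) "
```

```text
gripper_width: 0.557
tcp_pos: [0.5066, 0.2316, 0.214]
red 330.1 126.4 diam px 46.9 48.1 cap [0.5569 0.2179] jar [0.5557 0.2175] diam mm 44.8
yel 403.6 131.4 diam px 47.7 58.4 cap [0.5463 0.1478] jar [0.5445 0.1441] diam mm 45.9
whi 412.6 143.1 diam px 57.2 68.8 cap [0.5344 0.1393] jar [0.5321 0.1352] diam mm 55.5
whi 259.0 130.8 diam px 45.5 47.6 cap [0.5585 0.2861] jar [0.5574 0.289 ] diam mm 43.7
```

```bash
python3 -m jog '0 0 0 45 0;0 0 0 45 0;0 51 -7 0 0;0 51 -7 0 0;0 51 -7 0 0'>/dev/null;python3 -m jog '0 51 -7 0 0;0 0 0 0 0;0 0 0 0 0;0 0 0 0 0;0 0 0 0 0'; python3 -c "
from h import *
save('wrist','w14');im=cv2.imread('pics/w14.png');cv2.imwrite('pics/m14.png',np.hstack([cv2.resize(im,(400,250)),cv2.resize(cv2.imread('pics/m13.png'),(400,250))]))"
```

```text
time_s: 34.33
tcp_pos: [0.7098, 0.204, 0.3068]
ee_rot: [[0.996, -0.084, 0.002], [-0.084, -0.996, 0.001], [0.002, -0.001, -1.0]]
wrist_force: [-0.1, 0.6, 0.2]
gripper_width: 0.004
gripper_force: 0.0
```

View pics/m14.png

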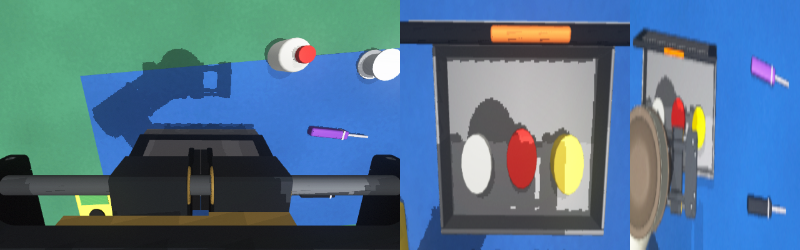

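```bash
python3 -m jog '0 0 0 -60 0;0 0 0 -60 0;0 0 0 -21 0;0 -20 1 0 0;0 -20 2 0 0'>/dev/null;python3 -m jog '0 -10 1 0 0;0 -10 1 0 0;0 -10 1 0 0;0 0 0 0 0;0 0 0 0 0'; python3 -m jog '0 -10 1 -1 0;0 -10 1 -2 0;0 -10 1 -3 0;0 -10 1 -4 0;0 -10 1 -6 0';python3 -m jog '0 -10 1 -8 0;0 -8 1 -8 0;0 -7 1 -8 0;0 -7 1 -10 0;0 -6 1 -10 0';python3 -c "
from h import *
save('scene','s15')"
```

```text
time_s: 35.62
tcp_pos: [0.6409, 0.2096, 0.1641]
ee_rot: [[0.996, -0.085, 0.0], [-0.085, -0.996, 0.0], [0.0, -0.0, -1.0]]
wrist_force: [-0.1, 0.0, 0.2]
gripper_width: 0.003
gripper_force: 0.0
time_s: 36.25
tcp_pos: [0.5899, 0.2146, 0.1482]
ee_rot: [[0.996, -0.085, 0.0], [-0.085, -0.996, 0.0], [0.0, -0.0, -1.0]]
wrist_force: [0.2, -0.4, 0.7]
gripper_width: 0.004
gripper_force: 0.7
time_s: 36.88
tcp_pos: [0.5519, 0.2194, 0.1031]
ee_rot: [[0.996, -0.085, -0.001], [-0.085, -0.996, -0.0], [-0.001, 0.001, -1.0]]
wrist_force: [0.9, -0.1, 1.4]
gripper_width: 0.007
gripper_force: 0.5
```

```bash
python3 -m jog '0 -5 0 -12 0;0 -5 0 -12 0;0 -4 0 -12 0;0 -2 0 -8 0;0 0 0 0 0';python3 -m jog '0 0 0 -4 0;0 0 0 0 0;0 0 0 -4 0;0 0 0 0 0;0 0 0 0 0';python3 -c "
from h import *
save('scene','s16')
im=np.hstack([cv2.resize(cv2.imread('pics/%s.png'%n)[110:230,270:430],(400,300)) for n in ('s15','s16')]);cv2.imwrite('pics/m16.png',im)"
```

```text
time_s: 37.55
tcp_pos: [0.5358, 0.2191, 0.059]
ee_rot: [[0.996, -0.085, -0.002], [-0.085, -0.996, -0.001], [-0.002, 0.002, -1.0]]
wrist_force: [-0.1, 0.2, 0.7]
gripper_width: 0.003
gripper_force: 0.0
time_s: 38.17
tcp_pos: [0.537, 0.2197, 0.0554]
ee_rot: [[0.996, -0.084, 0.002], [-0.084, -0.996, 0.0], [0.002, -0.0, -1.0]]
wrist_force: [-5.6, -0.4, 16.4]
gripper_width: 0.006
gripper_force: 8.0
```

```bash
python3 -m jog '0 0 0 10 0;0 -15 0 0 0;0 0 0 0 0;0 0 0 -6 0;0 0 0 0 0'|egrep 'tcp|wrist_f';python3 -m jog '0 0 0 -4 0;0 0 0 0 0;0 0 0 -2 0;0 0 0 0 0;0 0 0 0 0'|egrep 'tcp|wrist_f'; python3 -m jog '0 0 0 60 0;0 0 0 60 0;0 -50 0 40 0;0 0 0 0 0;0 0 0 0 0'|egrep 'tcp|wrist_f';python3 -c "
from h import *
save('wrist','w17');save('top','t17');save('scene','s17')
a=np.array([.996,-.087,0])
for n in ('w17','t17','s17'):
  h=cv2.cvtColor(cv2.imread('pics/%s.png'%n),cv2.COLOR_BGR2HSV);m=((h[...,0]>7)&(h[...,0]<18)&(h[...,1]>190)&(h[...,2]>150)).astype(np.uint8)
  N,_,s,c=cv2.connectedComponentsWithStats(m)
  print(n,[(s[i][4],c[i].round(1)) for i in range(1,N) if s[i][4]>12])
  hp=np.array([.640,.204,.064])
  for th in (0,.1,.2): print(th,proj(n,hp+.1455*(-a*np.cos(th)+np.array([0,0,np.sin(th)]))).round(1))
"
```

```text
tcp_pos: [0.5216, 0.2197, 0.0556]
wrist_force: [0.3, 0.2, 1.3]
tcp_pos: [0.5218, 0.2197, 0.0551]
wrist_force: [-13.4, -0.9, 31.0]
tcp_pos: [0.4725, 0.2195, 0.2084]
wrist_force: [-0.1, 0.6, -0.6]
w17 [(np.int32(289), array([299.8, 162.6]))]
0 [321.3 159.8]
0.1 [321.3 161.8]
0.2 [321.4 162.2]
t17 [(np.int32(51), array([105.2, 390.2])), (np.int32(13), array([ 79. , 398.1]))]
0 [254.  240.7]
0.1 [253.3 240.5]
0.2 [252.7 239.8]
s17 [(np.int32(21), array([327.2, 168.5]))]
0 [326.9 169.5]
0.1 [327. 167.]
0.2 [327.5 164.7]
```

```bash
python3 -m jog '1 0 -55 5 0;1 0 -55 5 0;1 0 -55 5 0;1 0 -55 0 0;1 0 -55 0 0'>/dev/null;python3 -m jog '1 0 -20 0 0;1 0 0 0 0;1 0 0 0 0;1 0 0 0 0';python3 -c "
from h import *
print(r.sense()['joints'].round(1))
save('wrist','w18');save('top','t18')
im=cv2.imread('pics/w18.png');cv2.imwrite('pics/m18.png',np.hstack([cv2.resize(im,(480,300)),cv2.resize(cv2.imread('pics/t18.png')[100:300,330:520],(285,300))]))
h=cv2.cvtColor(im,cv2.COLOR_BGR2HSV)
def rep(m,nm,fn):
  N,l,s,c=cv2.connectedComponentsWithStats(m.astype(np.uint8))
  for i in range(1,N):
    if s[i][4]>150:
      ys,xs=np.where(l==i);(cx,cy),(a,b),ang=cv2.minAreaRect(np.stack([xs,ys],1).astype(np.float32));bx=cv2.boxPoints(((cx,cy),(a,b),ang))
      print(fn,nm,s[i].tolist(),'rect c',round(cx,1),round(cy,1),'size',round(a,1),round(b,1),'world c@.02',at(fn,cx,cy,.02).round(4)[:2],'corners',[at(fn,*q,.02).round(3)[:2].tolist() for q in bx])
h[235:]=0
rep((h[...,0]>132)&(h[...,0]<160)&(h[...,1]>80),'pur','w18')
rep((h[...,2]<70)&(h[...,2]>0)&(h[...,1]<100),'blk','w18')
rep((h[...,2]>150)&(h[...,1]<60),'light','w18')
"
```

```text
time_s: 41.38
tcp_pos: [0.473, -0.0747, 0.2238]
ee_rot: [[0.996, -0.084, -0.001], [-0.084, -0.996, -0.0], [-0.001, 0.0, -1.0]]
wrist_force: [0.7, 0.2, 0.4]
gripper_width: 0.94
gripper_force: 0.0
[ 10.5   7.  -17.9  -0.  -65.1  74.7]
w18 pur [272, 25, 70, 27, 1408] rect c 306.2 38.2 size 69.5 20.5 world c@.02 [ 0.6084 -0.0717] corners [[0.606, -0.036], [0.624, -0.04], [0.611, -0.108], [0.593, -0.104]]
w18 pur [345, 33, 11, 21, 182] rect c 350.2 43.0 size 9.5 20.1 world c@.02 [ 0.6003 -0.1152] corners [[0.592, -0.109], [0.61, -0.112], [0.608, -0.122], [0.59, -0.118]]
w18 blk [538, 16, 80, 185, 5648] rect c 578.9 108.4 size 64.6 192.0 world c@.02 [ 0.5173 -0.3511] corners [[0.42, -0.314], [0.614, -0.32], [0.601, -0.383], [0.404, -0.388]]
w18 blk [0, 23, 172, 157, 12782] rect c 85.5 101.0 size 156.0 171.0 world c@.02 [0.5676 0.1637] corners [[0.647, 0.228], [0.633, 0.06], [0.478, 0.092], [0.494, 0.281]]
w18 blk [275, 180, 62, 18, 429] rect c 305.7 189.0 size 16.0 61.2 world c@.02 [ 0.454  -0.0566] corners [[0.465, -0.023], [0.461, -0.091], [0.443, -0.09], [0.446, -0.021]]
w18 light [624,
[... 473 characters left out ...]
[0.587, -0.166]]
w18 light [0, 53, 110, 112, 10568] rect c 54.5 108.5 size 111.0 109.0 world c@.02 [0.5629 0.1983] corners [[0.62, 0.237], [0.611, 0.127], [0.5, 0.156], [0.51, 0.276]]
w18 light [610, 97, 30, 43, 349] rect c 624.5 118.0 size 42.0 29.0 world c@.02 [ 0.5032 -0.4005] corners [[0.526, -0.382], [0.524, -0.412], [0.48, -0.42], [0.482, -0.388]]
w18 light [598, 173, 42, 39, 473] rect c 618.5 192.0 size 38.0 41.0 world c@.02 [ 0.4213 -0.4069] corners [[0.445, -0.381], [0.442, -0.426], [0.397, -0.434], [0.4, -0.387]]
w18 light [350, 185, 43, 5, 201] rect c 371.0 187.0 size 4.0 42.0 world c@.02 [ 0.4502 -0.1297] corners [[0.454, -0.106], [0.451, -0.153], [0.446, -0.153], [0.45, -0.106]]
```

View pics/m18.png

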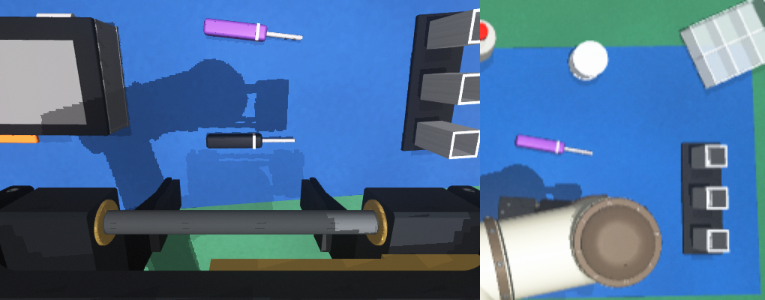

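```bash
python3 -m jog '1 -10 3 0 -9.85;1 -11 3 0 -9.85;1 0 0 0 -9.85;1 0 0 0 -9.85;1 0 0 0 -9.85'>/dev/null;python3 -m jog '1 0 0 0 -9.85;1 0 0 0 -9.85;1 0 0 0 -9.85;1 0 0 0 -9.8;1 0 0 0 0'>/dev/null;python3 -m jog '1 0 0 0 0;1 0 0 0 0;1 0 0 0 0';python3 -c "
from h import *
print(r.sense()['joints'].round(1))
save('wrist','w19');fn='w19'
h=cv2.cvtColor(cv2.imread('pics/w19.png'),cv2.COLOR_BGR2HSV);h[262:]=0
def rep(m,nm,lo,hi):
  N,l,s,c=cv2.connectedComponentsWithStats(m.astype(np.uint8))
  for i in range(1,N):
    if lo<s[i][4]<hi:
      ys,xs=np.where(l==i);(cx,cy),(a,b),ang=cv2.minAreaRect(np.stack([xs,ys],1).astype(np.float32));bx=cv2.boxPoints(((cx,cy),(a,b),ang))
      print(nm,s[i].tolist(),'c@.02',at(fn,cx,cy,.02).round(4)[:2],'@.012',at(fn,cx,cy,.012).round(4)[:2],'@.073',at(fn,cx,cy,.073).round(4)[:2],[round(a,1),round(b,1),round(ang,1)])
rep((h[...,0]>132)&(h[...,0]<160)&(h[...,1]>80),'pur',100,9999)
rep((h[...,2]<70)&(h[...,2]>0)&(h[...,1]<110),'blk',100,9999)
rep((h[...,2]>150)&(h[...,1]<60),'light',60,9999)
"
```

```text
time_s: 43.1
tcp_pos: [0.4518, -0.0694, 0.2241]
ee_rot: [[-0.06, -0.998, 0.0], [-0.998, 0.06, -0.0], [0.0, -0.0, -1.0]]
wrist_force: [-0.1, 0.0, -0.6]
gripper_width: 1.0
gripper_force: 0.0
[ 11.7   4.7 -20.5   0.  -64.8 -15.2]
pur [173, 133, 18, 11, 160] c@.02 [ 0.599  -0.1146] @.012 [ 0.6022 -0.1139] @.073 [ 0.5777 -0.1191] [10.0, 17.0, 90.0]
pur [173, 146, 18, 61, 998] c@.02 [ 0.6061 -0.0731] @.012 [ 0.6095 -0.0716] @.073 [ 0.5839 -0.0834] [60.0, 17.0, 90.0]
blk [312, 137, 17, 11, 146] c@.02 [ 0.4503 -0.1015] @.012 [ 0.4503 -0.1006] @.073 [ 0.4498 -0.1078] [10.0, 16.0, 90.0]
blk [312, 152, 17, 10, 128] c@.02 [ 0.4512 -0.0858] @.012 [ 0.4513 -0.0845] @.073 [ 0.4506 -0.0943] [9.0, 16.0, 90.0]
blk [312, 174, 17, 38, 407] c@.02 [ 0.4536 -0.0451] @.012 [ 0.4538 -0.043 ] @.073 [ 0.4527 -0.0593] [37.0, 16.0, 90.0]
blk [406, 239, 42, 23, 461] c@.02 [0.332  0.0326] @.012 [0.3296 0.0364] @.073 [0.3481 0.0075] [41.0, 22.0, -0.0]
blk [493, 247, 147, 15, 1807] c@.02 [0.1666 0.0476] @.012 [0.1607 0.0517] @.073 [0.2058 0.0204] [14.0, 146.0, 90.0]
blk [0, 248, 147, 14, 1696] c@.02 [0.7512 0.0137] 
[... 194 characters left out ...]
 67, 70, 64, 2535] c@.02 [ 0.7453 -0.1642] @.012 [ 0.7516 -0.1645] @.073 [ 0.7035 -0.1617] [63.0, 69.0, 90.0]
light [181, 85, 6, 47, 214] c@.02 [ 0.5912 -0.1454] @.012 [ 0.5942 -0.1454] @.073 [ 0.571  -0.1456] [4.7, 46.1, 1.3]
light [319, 90, 5, 47, 227] c@.02 [ 0.4474 -0.1318] @.012 [ 0.4474 -0.1315] @.073 [ 0.4473 -0.1339] [46.0, 4.0, 90.0]
light [171, 142, 19, 6, 70] c@.02 [ 0.6017 -0.1082] @.012 [ 0.6049 -0.1074] @.073 [ 0.58   -0.1136] [18.5, 3.6, 7.1]
light [311, 148, 19, 4, 75] c@.02 [ 0.4508 -0.0934] @.012 [ 0.4508 -0.0923] @.073 [ 0.4502 -0.1009] [3.0, 18.0, 90.0]
light [622, 167, 18, 86, 973] c@.02 [ 0.1008 -0.0041] @.012 [ 0.0935 -0.0011] @.073 [ 0.1492 -0.0241] [85.0, 17.0, 90.0]
```

```bash
python3 -m jog '1 0 0 -60 0;1 0 0 -60 0;0.6 0 0 -60 0;0.6 0 0 -35 0;0.6 0 0 -10 0'>/dev/null;python3 -m jog '0.6 0 0 0 0;0.6 0 0 -3 0;0.6 0 0 0 0;0.6 0 0 -3 0;0.6 0 0 0 0';python3 -m jog '0 0 0 0 0;0 0 0 0 0;0 0 0 0 0;0 0 0 0 0;0 0 0 0 0'>/dev/null;python3 -m jog '0 0 0 0 0;0 0 0 0 0;0 0 0 0 0'
```

```text
time_s: 44.4
tcp_pos: [0.4518, -0.0694, -0.0068]
ee_rot: [[-0.061, -0.998, 0.0], [-0.998, 0.061, 0.0], [-0.0, -0.0, -1.0]]
wrist_force: [-0.4, -0.1, 0.3]
gripper_width: 0.602
gripper_force: 0.0
time_s: 45.4
tcp_pos: [0.4518, -0.0694, -0.0069]
ee_rot: [[-0.061, -0.998, 0.0], [-0.998, 0.061, 0.0], [-0.0, -0.0, -1.0]]
wrist_force: [0.2, -0.6, -1.1]
gripper_width: 0.226
gripper_force: 30.0
```

```bash
cat >> h.py <<'E'
def shaft(fn,tipdir,off=5.4,vmax=262,w=120,pz=.017):
    im=cv2.imread('pics/'+fn+'.png');h=cv2.cvtColor(im,cv2.COLOR_BGR2HSV)
    t=np.array(r.sense()['tcp_pos']);p=t+[0,0,pz];d=np.append(np.array(tipdir)/np.linalg.norm(tipdir),0)
    m=((h[...,2]>120)&(h[...,1]<70)).astype(np.uint8);m[vmax:]=0;m[:,:320-w]=0;m[:,320+w:]=0
    N,l,s,c=cv2.connectedComponentsWithStats(m)
    for i in range(1,N):
        if s[i][4]>60: print('light blob x,y,w,h,area',s[i].tolist())
    for a in range(0,95,10):
        q=np.radians(a);e=d*np.cos(q)-np.array([0,0,np.sin(q)])
        print(a,'base',proj(fn,p+e*(.0425-off/1000)).round(0),'tip',proj(fn,p+e*(.0925-off/1000)).round(0))
E
python3 -m jog '0 0 0 40 0;0 0 0 60 0;0 0 0 60 0;0 0 0 0 0;0 0 0 0 0'; python3 -m jog '0 0 0 0 0;0 0 0 0 0;0 0 0 0 0'|egrep 'tcp|width'; python3 -c "
from h import *
save('wrist','w20');shaft('w20',[-.06,-.998])"
```

```text
time_s: 46.02
tcp_pos: [0.4509, -0.0694, 0.1526]
ee_rot: [[-0.061, -0.998, -0.001], [-0.998, 0.061, 0.001], [-0.001, 0.001, -1.0]]
wrist_force: [-0.0, 0.7, -1.1]
gripper_width: 0.225
gripper_force: 30.0
tcp_pos: [0.4515, -0.0695, 0.1523]
gripper_width: 0.228
light blob x,y,w,h,area [315, 77, 14, 114, 1430]
light blob x,y,w,h,area [299, 218, 45, 8, 341]
0 base [320. 188.] tip [320.  75.]
10 base [320. 186.] tip [320.  80.]
20 base [320. 186.] tip [320.  89.]
30 base [320. 189.] tip [320. 102.]
40 base [320. 193.] tip [320. 117.]
50 base [320. 199.] tip [320. 134.]
60 base [320. 206.] tip [320. 151.]
70 base [320. 214.] tip [320. 169.]
80 base [320. 223.] tip [320. 188.]
90 base [320. 233.] tip [320. 208.]
```

```bash
python3 -m jog '0 6 -50 20 0;0 6 -50 20 0;0 6 -50 20 0;0 6 -50 0 0;0 0 0 0 0'>/dev/null; python3 -m jog '0 0 0 0 0;0 0 0 0 0;0 0 0 0 0'|egrep 'tcp|width'; python3 -c "
from h import *
save('wrist','w21');save('top','t21')
for fn,z in (('w21',.073),('t21',.073)):
  im=cv2.imread('pics/%s.png'%fn);h=cv2.cvtColor(im,cv2.COLOR_BGR2HSV)
  m=((h[...,2]>190)&(h[...,1]<50)).astype(np.uint8)
  if fn=='w21': m[262:]=0
  else: m[:,:440]=0;m[:,510:]=0;m[:180]=0;m[290:]=0
  cs,_=cv2.findContours(m,cv2.RETR_EXTERNAL,cv2.CHAIN_APPROX_NONE)
  for c in cs:
    if len(c)>20:
      (cx,cy),(a,b),g=cv2.minAreaRect(c);bx=cv2.boxPoints(((cx,cy),(a,b),g))
      w=[at(fn,*q,z)[:2] for q in bx]
      print(fn,round(cx),round(cy),round(a),round(b),round(g,1),'world',at(fn,cx,cy,z).round(4)[:2],'sides mm',(1000*np.linalg.norm(w[1]-w[0])).round(1),(1000*np.linalg.norm(w[2]-w[1])).round(1))
"
```

```text
tcp_pos: [0.4759, -0.2685, 0.2133]
gripper_width: 0.233
w21 72 260 1 17 90.0 world [ 0.7262 -0.2058] sides mm 16.9 1.1
w21 101 252 45 15 4.3 world [ 0.6958 -0.2129] sides mm 16.1 43.7
w21 322 134 113 11 90.0 world [ 0.4721 -0.3156] sides mm 9.4 99.7
w21 193 85 47 43 83.2 world [ 0.5799 -0.3632] sides mm 36.6 38.0
w21 275 81 45 43 86.6 world [ 0.5095 -0.3624] sides mm 36.4 36.6
w21 357 77 46 42 90.0 world [ 0.4391 -0.3614] sides mm 35.2 37.1
w21 24 55 120 105 60.3 world [ 0.7176 -0.395 ] sides mm 91.4 84.9
t21 496 246 35 48 10.3 world [ 0.4725 -0.384 ] sides mm 119.8 87.6
t21 457 249 80 34 90.0 world [ 0.466  -0.2864] sides mm 85.1 197.8
t21 487 198 3 14 90.0 world [ 0.5902 -0.3659] sides mm 35.2 7.5
```

```bash
python3 -m jog '0 -12 -50 0 2.7;0 -12 -50 0 0;0 -13 -53 0 0;0 0 0 -50 0;0 0 0 -50 0'>/dev/null; python3 -m jog '0 0 0 -20 0;0 0 0 0 0;0 0 0 0 0;0 0 0 0 0'
```

```text
time_s: 48.68
tcp_pos: [0.4398, -0.4229, 0.0948]
ee_rot: [[-0.013, -1.0, 0.003], [-1.0, 0.013, -0.002], [0.002, -0.003, -1.0]]
wrist_force: [0.2, 0.3, -1.1]
gripper_width: 0.222
gripper_force: 30.0
```

```bash
python3 -m jog '0 0 0.5 -24 0;0 0 0 -6 0;0 0 0 -4 0;0 0 0 0 0;0 0 0 0 0'|egrep 'tcp|wrist'; python3 -m jog '0 0 0 -5 0;0 0 0 -5 0;0 0 0 -4 0;0 0 0 0 0;0 0 0 0 0'|egrep 'tcp|wrist'; python3 -m jog '0 0 0 -4 0;0 0 0 0 0;0 0 0 0 0'|egrep 'tcp|wrist'; python3 -m jog '0 0 0 20 0;0 0 0 50 0;0 0 0 50 0;0 0 0 0 0;0 0 0 0 0'|egrep 'tcp|width';python3 -c "
from h import *
save('wrist','w22');shaft('w22',[0,-1])"
```

```text
tcp_pos: [0.4398, -0.4232, 0.0609]
wrist_force: [-1.1, -3.1, 5.2]
tcp_pos: [0.4396, -0.4225, 0.0461]
wrist_force: [0.7, -2.8, 5.0]
tcp_pos: [0.4395, -0.4221, 0.0417]
wrist_force: [0.6, -0.9, 4.5]
tcp_pos: [0.4377, -0.4207, 0.1595]
gripper_width: 0.228
light blob x,y,w,h,area [316, 107, 10, 85, 830]
light blob x,y,w,h,area [300, 210, 16, 7, 105]
light blob x,y,w,h,area [318, 210, 24, 7, 159]
0 base [319. 188.] tip [318.  75.]
10 base [319. 186.] tip [318.  80.]
20 base [319. 186.] tip [318.  89.]
30 base [319. 188.] tip [318. 102.]
40 base [320. 193.] tip [319. 117.]
50 base [320. 198.] tip [319. 133.]
60 base [320. 205.] tip [319. 151.]
70 base [320. 214.] tip [320. 169.]
80 base [320. 223.] tip [320. 188.]
90 base [320. 232.] tip [320. 207.]
```

```bash
python3 -m jog '0 1 43 0 0;0 0 43 0 0;0 0 41 0 0;0 0 0 0 0;0 0 0 0 0'>/dev/null; python3 -m jog '0 0 0 0 0;0 0 0 -30 0;0 0 0 -20 0;0 0 0 0 0;0 0 0 0 0'
```

```text
time_s: 52.22
tcp_pos: [0.4403, -0.2957, 0.1117]
ee_rot: [[-0.014, -1.0, 0.001], [-1.0, 0.014, -0.001], [0.001, -0.001, -1.0]]
wrist_force: [-0.1, -0.2, 0.0]
gripper_width: 0.229
gripper_force: 30.0
```

```bash
python3 -m jog '0 0 0 -13 0;0 0 0 -6 0;0 0 -4 0 0;0 0 0 0 0;0 0 0 0 0'|egrep 'tcp|wrist';python3 -m jog '0 0 -6 8 0;0 0 -6 7 0;0 0 -9 7 0;0 0 -9 7 0;0 0 -7 4 0'|egrep 'tcp|wrist';python3 -m jog '0 0 -7 3 0;0 0 -7 2 0;0 0 -6 2 0;0 0 -6 1 0;0 0 0 0 0'|egrep 'tcp|wrist';python3 -m jog '0 0 0 0 0;0 0 0 0 0'|egrep 'tcp|wrist';python3 -c "
from h import *
save('wrist','w23');shaft('w23',[0,-1])"
```

```text
tcp_pos: [0.4398, -0.299, 0.0922]
wrist_force: [-0.8, -0.3, 0.6]
tcp_pos: [0.4393, -0.3358, 0.1257]
wrist_force: [-1.7, 6.1, 1.7]
tcp_pos: [0.44, -0.3625, 0.1332]
wrist_force: [-0.0, 3.4, 1.9]
tcp_pos: [0.4401, -0.3622, 0.1331]
wrist_force: [-0.3, 1.5, 0.6]
light blob x,y,w,h,area [200, 190, 50, 49, 908]
light blob x,y,w,h,area [297, 190, 51, 49, 956]
0 base [319. 188.] tip [317.  75.]
10 base [319. 186.] tip [318.  80.]
20 base [319. 186.] tip [318.  89.]
30 base [319. 189.] tip [318. 102.]
40 base [319. 193.] tip [319. 117.]
50 base [320. 199.] tip [319. 133.]
60 base [320. 206.] tip [319. 151.]
70 base [320. 214.] tip [320. 169.]
80 base [320. 223.] tip [320. 188.]
90 base [320. 233.] tip [320. 208.]
```

```bash
python3 -m jog '0 0 -5 1 0;0 0 -5 0 0;0 0 0 0 0;0 0 5 0 0;0 -0.5 4 0 0'|egrep 'tcp|wrist';python3 -m jog '0 0 0 -15 0;0 0 0 -10 0;0 0 0 0 0;0 0 0 0 0'|egrep 'tcp|wrist';python3 -m jog '0 0 0 -8 0;0 0 0 0 0;0 0 0 -6 0;0 0 0 0 0;0 0 0 0 0'|egrep 'tcp|wrist'
```

```text
tcp_pos: [0.4395, -0.3633, 0.1341]
wrist_force: [0.9, 0.2, -0.3]
tcp_pos: [0.4395, -0.3632, 0.109]
wrist_force: [0.4, 0.4, -1.1]
tcp_pos: [0.4394, -0.363, 0.0951]
wrist_force: [0.1, 0.3, -1.4]
```

```bash
python3 -m jog '0 0 0 -8 0;0 0 0 0 0;0 0 0 -6 0;0 0 0 0 0;0 0 0 0 0'|egrep 'tcp|wrist';python3 -m jog '0 0 0 -3 0;0 0 0 0 0;0 0 0 -2 0;0 0 0 0 0;0 0 0 0 0'|egrep 'tcp|wrist'; python3 -m jog '0.4 0 0 0 0;0.4 0 0 0 0;0.4 0 0 0 0;0.4 0 0 0 0;0.4 0 0 0 0'|egrep 'tcp|wrist|width'
```

```text
tcp_pos: [0.4392, -0.363, 0.081]
wrist_force: [0.2, -0.6, -1.3]
tcp_pos: [0.4398, -0.3635, 0.0765]
wrist_force: [0.7, -3.4, 1.6]
tcp_pos: [0.4393, -0.3628, 0.076]
wrist_force: [0.7, -0.4, 0.3]
gripper_width: 0.401
```

```bash
python3 -m jog '0.5 0 0 20 0;0.5 0 0 50 0;0.5 0 0 60 0;1 33 50 20 -9.7;1 33 50 0 0'>/dev/null;python3 -m jog '1 33 55 0 0;1 34 60 0 0;1 33 60 0 0;1 0 4 0 0;1 0 0 0 0'>/dev/null;python3 -m jog '1 0 0 0 0;1 0 0 0 0;1 0 0 0 0';python3 -c "
from h import *
save('wrist','w24');fn='w24';save('top','t24')
h=cv2.cvtColor(cv2.imread('pics/w24.png'),cv2.COLOR_BGR2HSV);h[262:]=0
def rep(m,nm,lo,hi):
  N,l,s,c=cv2.connectedComponentsWithStats(m.astype(np.uint8))
  for i in range(1,N):
    if lo<s[i][4]<hi:
      ys,xs=np.where(l==i);(cx,cy),(a,b),ang=cv2.minAreaRect(np.stack([xs,ys],1).astype(np.float32))
      print(nm,s[i].tolist(),'c@.02',at(fn,cx,cy,.02).round(4)[:2],'@.012',at(fn,cx,cy,.012).round(4)[:2],'@.14',at(fn,cx,cy,.14).round(4)[:2],[round(a,1),round(b,1),round(ang,1)])
rep((h[...,0]>132)&(h[...,0]<160)&(h[...,1]>80),'pur',100,9999)
rep((h[...,2]>150)&(h[...,1]<60),'light',60,9999)
"
```

```text
time_s: 59.65
tcp_pos: [0.5977, -0.0976, 0.226]
ee_rot: [[-0.183, -0.983, 0.0], [-0.983, 0.183, 0.0], [-0.0, -0.0, -1.0]]
wrist_force: [1.0, 0.6, -0.6]
gripper_width: 0.998
gripper_force: 0.0
pur [307, 151, 17, 10, 161] c@.02 [ 0.6004 -0.1156] @.012 [ 0.6007 -0.1144] @.14 [ 0.595  -0.1339] [9.0, 16.0, 90.0]
pur [307, 164, 17, 59, 837] c@.02 [ 0.6083 -0.0737] @.012 [ 0.6089 -0.0716] @.14 [ 0.6004 -0.1052] [58.0, 16.0, 90.0]
light [313, 104, 5, 46, 221] c@.02 [ 0.5945 -0.1463] @.012 [ 0.5948 -0.1457] @.14 [ 0.591  -0.1549] [45.0, 4.0, 90.0]
light [131, 108, 73, 61, 3122] c@.02 [ 0.7545 -0.1634] @.012 [ 0.7581 -0.1631] @.14 [ 0.7005 -0.1666] [59.6, 72.2, 86.6]
```

```bash
python3 -m jog '1 8.5 13 -60 0;1 0 0 -60 0;0.6 0 0 -60 0;0.6 0 0 -35 0;0.6 0 0 -10 0'>/dev/null;python3 -m jog '0.6 0 0 0 0;0.6 0 0 -4 0;0.6 0 0 0 0;0.6 0 0 -4 0;0.6 0 0 0 0';python3 -m jog '0 0 0 0 0;0 0 0 0 0;0 0 0 0 0;0 0 0 0 0;0 0 0 0 0'>/dev/null;python3 -m jog '0 0 0 0 0;0 0 0 0 0;0 0 0 0 0'
```

```text
time_s: 61.0
tcp_pos: [0.6064, -0.0838, -0.0071]
ee_rot: [[-0.182, -0.983, -0.0], [-0.983, 0.182, 0.0], [-0.0, 0.0, -1.0]]
wrist_force: [-1.0, 0.0, -0.4]
gripper_width: 0.603
gripper_force: 0.0
time_s: 62.0
tcp_pos: [0.6066, -0.0838, -0.0071]
ee_rot: [[-0.182, -0.983, 0.0], [-0.983, 0.182, 0.0], [-0.0, -0.0, -1.0]]
wrist_force: [0.0, -0.1, 0.1]
gripper_width: 0.232
gripper_force: 30.0
```

```bash
python3 -m jog '0 0 0 50 0;0 0 0 60 0;0 0 0 60 0;0 -6 -50 50 9.7;0 -6 -58 0 0'>/dev/null;python3 -m jog '0 -5 -58 0 0;0 -5 -58 0 0;0 -5 -58 0 0;0 0 -57 0 0;0 0 0 0 0'>/dev/null; python3 -m jog '0 0 0 0 0;0 0 0 0 0;0 0 0 0 0;0 0 0 0 0'; python3 -c "
from h import *
save('wrist','w25');shaft('w25',[0,-1])"|head -8
```

```text
time_s: 63.75
tcp_pos: [0.5806, -0.4159, 0.2073]
ee_rot: [[-0.012, -1.0, 0.0], [-1.0, 0.012, -0.0], [0.0, -0.0, -1.0]]
wrist_force: [-0.9, -0.4, -0.5]
gripper_width: 0.223
gripper_force: 30.0
light blob x,y,w,h,area [315, 74, 13, 115, 1442]
light blob x,y,w,h,area [200, 179, 15, 41, 318]
light blob x,y,w,h,area [377, 223, 40, 27, 341]
0 base [319. 188.] tip [318.  74.]
10 base [319. 186.] tip [318.  79.]
20 base [319. 186.] tip [318.  89.]
30 base [319. 188.] tip [319. 102.]
40 base [320. 192.] tip [319. 117.]
```

```bash
python3 -m jog '0 -0.5 -6.5 -50 0;0 0 0 -50 0;0 0 0 -25 0;0 0 0 0 0;0 0 0 0 0'|egrep 'tcp|wrist';python3 -m jog '0 0 0 -10 0;0 0 0 -7 0;0 0 0 -4 0;0 0 0 0 0;0 0 0 0 0'|egrep 'tcp|wrist'; python3 -m jog '0 0 0 -5 0;0 0 0 -5 0;0 0 0 -4 0;0 0 0 -4 0;0 0 0 0 0'|egrep 'tcp|wrist'; python3 -m jog '0 0 0 20 0;0 0 0 50 0;0 0 0 50 0;0 0 0 0 0;0 0 0 0 0'|egrep 'tcp|width';python3 -c "
from h import *
save('wrist','w26');shaft('w26',[0,-1])"|head -9
```

```text
tcp_pos: [0.5808, -0.4239, 0.0837]
wrist_force: [-0.1, 0.2, -1.3]
tcp_pos: [0.5805, -0.4246, 0.0625]
wrist_force: [0.1, -3.4, 5.6]
tcp_pos: [0.5805, -0.4236, 0.0438]
wrist_force: [0.5, -1.0, 5.0]
tcp_pos: [0.5792, -0.4225, 0.1627]
gripper_width: 0.23
light blob x,y,w,h,area [315, 100, 12, 88, 888]
light blob x,y,w,h,area [304, 206, 29, 8, 160]
0 base [320. 188.] tip [318.  75.]
10 base [320. 186.] tip [318.  80.]
20 base [320. 186.] tip [319.  89.]
30 base [320. 188.] tip [319. 102.]
40 base [320. 192.] tip [319. 117.]
50 base [320. 198.] tip [320. 133.]
60 base [320. 205.] tip [320. 151.]
```

```bash
python3 -m jog '0 1 43 0 0;0 0 43 0 0;0 0 42 0 0;0 0 0 0 0;0 0 0 0 0'>/dev/null; python3 -m jog '0 0 0 0 0;0 0 0 -30 0;0 0 0 -20 0;0 0 0 0 0;0 0 0 0 0'
```

```text
time_s: 67.6
tcp_pos: [0.5812, -0.2962, 0.1136]
ee_rot: [[-0.014, -1.0, 0.001], [-1.0, 0.014, -0.001], [0.001, -0.001, -1.0]]
wrist_force: [0.1, -0.5, -0.6]
gripper_width: 0.227
gripper_force: 30.0
```

```bash
python3 -m jog '0 0 0 -14 0;0 0 0 -6 0;0 0 -3 0 0;0 0 0 0 0;0 0 0 0 0'|egrep 'tcp|wrist';python3 -m jog '0 0 -7 8 0;0 0 -7 8 0;0 0 -9 7 0;0 0 -9 7 0;0 0 -7 4 0'|egrep 'tcp|wrist';python3 -m jog '0 0 -7 3 0;0 0 -7 2 0;0 0 -7 2 0;0 0 -7 1 0;0 0 -5 0 0'|egrep 'tcp|wrist';python3 -m jog '0 0 -2 0 0;0 0 0 0 0;0 0 5 0 0;0 -1 5 0 0;0 0 0 0 0'|egrep 'tcp|wrist'
```

```text
tcp_pos: [0.581, -0.2984, 0.0933]
wrist_force: [0.3, 0.7, 0.1]
tcp_pos: [0.5809, -0.3383, 0.1276]
wrist_force: [-0.1, 0.1, -0.5]
tcp_pos: [0.5807, -0.3707, 0.1348]
wrist_force: [1.0, -0.3, -1.1]
tcp_pos: [0.5798, -0.3616, 0.1351]
wrist_force: [-0.6, 0.2, 0.1]
```

```bash
python3 -c "
from h import *
save('wrist','w27');shaft('w27',[0,-1],w=150)
h=cv2.cvtColor(cv2.imread('pics/w27.png'),cv2.COLOR_BGR2HSV)
m=((h[...,0]>132)&(h[...,0]<160)&(h[...,1]>80)).astype(np.uint8)
N,l,s,c=cv2.connectedComponentsWithStats(m);print([x.tolist() for x in s[1:] if x[4]>30])
print(h[60:240:6,319].tolist())"
```

```text
light blob x,y,w,h,area [316, 100, 32, 134, 1152]
light blob x,y,w,h,area [170, 146, 15, 34, 262]
light blob x,y,w,h,area [403, 168, 40, 16, 257]
light blob x,y,w,h,area [296, 185, 46, 49, 567]
light blob x,y,w,h,area [394, 186, 55, 49, 1237]
0 base [319. 188.] tip [317.  74.]
10 base [319. 185.] tip [318.  79.]
20 base [319. 186.] tip [318.  89.]
30 base [319. 188.] tip [318. 101.]
40 base [319. 192.] tip [319. 116.]
50 base [319. 198.] tip [319. 133.]
60 base [320. 205.] tip [319. 151.]
70 base [320. 214.] tip [320. 169.]
80 base [320. 223.] tip [320. 188.]
90 base [320. 232.] tip [320. 207.]
[[301, 188, 40, 18, 686], [300, 215, 42, 65, 2676], [299, 312, 43, 33, 1396]]
[[76, 119, 172], [75, 117, 176], [88, 120, 164], [107, 173, 228], [108, 177, 226], [108, 174, 228], [107, 173, 228], [143, 4, 229], [138, 6, 229], [138, 6, 231], [143, 4, 231], [140, 7, 232], [138, 5, 233], [143, 4, 234], [150, 3, 234], [143, 4, 236], [140, 3, 236], [150, 3, 236], [150, 3, 236], [150, 3, 236], [146, 8, 220], [145, 7, 220], [136, 159, 192], [136, 156, 207], [136, 154, 208], [141, 14, 130], [135, 154, 119], [135, 153, 120], [135, 155, 120], [135, 153, 120]]
```

```bash
python3 -m jog '0 0 33 0 0;0 0.5 33 0 0;0 0 0 0 0;0 0 0 0 0;0 0 0 -20 0'>/dev/null; python3 -m jog '0 0 0 -16 0;0 0 0 -8 0;0 0 0 0 0;0 0 0 0 0;0 0 0 0 0'|egrep 'tcp|wrist';python3 -m jog '0 0 -3 0 0;0 0 -3 1 0;0 0 -3 2 0;0 0 0 0 0'|egrep 'tcp|wrist'
```

```text
tcp_pos: [0.5807, -0.2965, 0.0916]
wrist_force: [0.6, 0.3, 0.2]
tcp_pos: [0.5801, -0.3036, 0.0935]
wrist_force: [0.4, 6.2, -0.9]
```

```bash
python3 -m jog '0 0 -5 6 0;0 0 -5 6 0;0 0 -6 5 0;0 0 -6 5 0;0 0 -6 4 0'|egrep 'tcp|wrist';python3 -m jog '0 0 -7 4 0;0 0 -7 4 0;0 0 -7 2 0;0 0 -7 2 0;0 0 -7 1 0'|egrep 'tcp|wrist';python3 -m jog '0 0 -6 0 0;0 0 0 0 0;0 0 0 0 0'|egrep 'tcp|wrist'; python3 -c "
from h import *
save('wrist','w28');shaft('w28',[0,-1],w=150)"|head -6
```

```text
tcp_pos: [0.58, -0.332, 0.1198]
wrist_force: [0.2, 5.0, 1.0]
tcp_pos: [0.5801, -0.3685, 0.1332]
wrist_force: [-0.8, 4.4, 2.4]
tcp_pos: [0.5805, -0.3745, 0.1329]
wrist_force: [0.4, 3.6, 0.5]
light blob x,y,w,h,area [170, 158, 17, 39, 341]
light blob x,y,w,h,area [404, 182, 41, 21, 300]
light blob x,y,w,h,area [298, 204, 51, 37, 729]
light blob x,y,w,h,area [395, 204, 54, 46, 879]
light blob x,y,w,h,area [411, 222, 26, 24, 135]
0 base [319. 188.] tip [317.  75.]
```

Upright now; centre over the cup and lower.

```bash
python3 -m jog '0 -0.5 6 0 0;0 0 5 0 0;0 0 0 0 0;0 0 0 -15 0;0 0 0 -10 0'|egrep 'tcp|wrist';python3 -m jog '0 0 0 -8 0;0 0 0 -6 0;0 0 0 0 0;0 0 0 -8 0;0 0 0 0 0'|egrep 'tcp|wrist';python3 -m jog '0 0 0 -4 0;0 0 0 0 0;0 0 0 -3 0;0 0 0 0 0;0 0 0 0 0'|egrep 'tcp|wrist';python3 -m jog '0 0 0 -2 0;0 0 0 0 0;0 0 0 0 0'|egrep 'tcp|wrist'
```

```text
tcp_pos: [0.579, -0.3631, 0.1061]
wrist_force: [0.2, 0.1, -1.1]
tcp_pos: [0.5806, -0.3646, 0.0863]
wrist_force: [0.9, -4.7, -0.6]
tcp_pos: [0.5807, -0.3655, 0.0806]
wrist_force: [0.2, -7.3, 2.6]
tcp_pos: [0.5809, -0.3657, 0.079]
wrist_force: [-0.3, -7.3, 3.9]
```

```bash
python3 -m jog '0.4 0 0 0 0;0.4 0 0 0 0;0.4 0 0 0 0;0.4 0 0 0 0;0.4 0 0 30 0'|egrep 'wrist|width'; python3 -m jog '0.5 0 0 60 0;0.5 0 0 60 0;0.5 -20 40 0 0;0.5 -20 40 0 0;0.5 -20 40 0 0'>/dev/null;python3 -m jog '0.5 -10 20 0 0;0.5 0 0 0 0;0.5 0 0 0 0;0.5 0 0 0 0'|egrep 'tcp';python3 -c "
from h import *
save('wrist','w29');save('top','t29');save('scene','s29');fn='w29'
for nm,c in (('C blk',(.4391,-.3614)),('A pur',(.580,-.3632))):
  print(nm,'floor-level handle top .141 ->',proj(fn,[*c,.141]).round(0),'rim',proj(fn,[*c,.073]).round(0))
h=cv2.cvtColor(cv2.imread('pics/w29.png'),cv2.COLOR_BGR2HSV);h[262:]=0
def rep(m,nm):
  N,l,s,c=cv2.connectedComponentsWithStats(m.astype(np.uint8))
  for i in range(1,N):
    if s[i][4]>100: print(nm,s[i].tolist(),c[i].round(0))
rep((h[...,0]>132)&(h[...,0]<160)&(h[...,1]>80),'pur')
rep((h[...,2]<75)&(h[...,2]>0)&(h[...,1]<110),'blk')
"
```

```text
wrist_force: [-0.2, -0.6, 0.6]
gripper_width: 0.402
tcp_pos: [0.5101, -0.224, 0.2265]
C blk floor-level handle top .141 -> [424.   3.] rim [401.  24.]
A pur floor-level handle top .141 -> [213.   3.] rim [236.  24.]
pur [202, 17, 41, 33, 865] [217.  33.]
blk [228, 13, 183, 61, 4139] [313.  51.]
blk [386, 18, 49, 32, 1053] [413.  33.]
blk [259, 241, 19, 21, 217] [269. 253.]
blk [0, 248, 48, 14, 572] [ 24. 255.]
blk [594, 248, 46, 14, 555] [616. 255.]
blk [107, 250, 118, 12, 1232] [168. 256.]
blk [416, 250, 119, 12, 1275] [474. 256.]
```

```bash
python3 -m jog '0.5 0 -35 40 0;0.5 0 -35 40 0;0.5 0 -30 20 0;0.5 0 0 0 0;0.5 0 0 0 0'>/dev/null;python3 -m jog '0.5 0 0 0 0;0.5 0 0 0 0;0.5 0 0 0 0'|egrep 'tcp';python3 -c "
from h import *
save('wrist','w30');fn='w30'
h=cv2.cvtColor(cv2.imread('pics/w30.png'),cv2.COLOR_BGR2HSV);h[262:]=0
for nm,c in (('C blk',(.4391,-.3614)),('A pur',(.580,-.3632))):
  print(nm,[proj(fn,[*c,z]).round(0).tolist() for z in (.141,.073)])
def rep(m,nm):
  N,l,s,c=cv2.connectedComponentsWithStats(m.astype(np.uint8))
  for i in range(1,N):
    if s[i][4]>60:
      x,y,w,q,_=s[i]
      print(nm,s[i].tolist(),c[i].round(0),'@.141',at(fn,x+w/2,y+q/2,.141).round(3)[:2],'@.073',at(fn,x+w/2,y+q/2,.073).round(3)[:2])
rep((h[...,0]>132)&(h[...,0]<160)&(h[...,1]>80),'pur')
rep((h[...,2]<75)&(h[...,2]>0)&(h[...,1]<110),'blk')
rep((h[...,2]>190)&(h[...,1]<50),'light')
"
```

```text
tcp_pos: [0.5098, -0.3228, 0.3267]
C blk [[389.0, 137.0], [378.0, 131.0]]
A pur [[251.0, 137.0], [262.0, 131.0]]
pur [244, 124, 25, 39, 581] [255. 145.] @.141 [ 0.575 -0.356] @.073 [ 0.588 -0.348]
blk [251, 102, 146, 61, 3850] [327. 128.] @.141 [ 0.505 -0.367] @.073 [ 0.505 -0.36 ]
blk [259, 244, 18, 18, 132] [268. 254.] @.141 [ 0.57  -0.233] @.073 [ 0.581 -0.202]
blk [0, 248, 48, 14, 563] [ 25. 255.] @.141 [ 0.846 -0.234] @.073 [ 0.91  -0.203]
blk [594, 248, 46, 14, 544] [616. 255.] @.141 [ 0.175 -0.226] @.073 [ 0.112 -0.193]
blk [107, 250, 118, 12, 1282] [168. 256.] @.141 [ 0.685 -0.231] @.073 [ 0.719 -0.199]
blk [416, 250, 119, 12, 1320] [473. 256.] @.141 [ 0.335 -0.227] @.073 [ 0.302 -0.194]
light [30, 8, 152, 146, 9047] [117.  82.] @.141 [ 0.719 -0.419] @.073 [ 0.758 -0.423]
light [247, 116, 32, 31, 309] [266. 125.] @.141 [ 0.568 -0.368] @.073 [ 0.579 -0.362]
light [306, 116, 30, 31, 688] [320. 129.] @.141 [ 0.508 -0.368] @.073 [ 0.508 -0.362]
light [364, 116, 31, 31, 234] [377. 125.] @.141 [ 0.449 -0.367] @.073 [ 0.438 -0.361]
```

```bash
python3 -m jog '0 34 -14 0 0;0 33 -13 0 0;0 0 0 -50 0;0 0 0 -50 0;0 0 0 -50 0'>/dev/null;python3 -m jog '0 0 0 -28 0;0 0 0 0 0;0 0 0 0 0;0 0 0 -8 0;0 0 0 0 0'|egrep 'tcp|wrist';python3 -m jog '0 0 0 0 0;0 0 0 -5 0;0 0 0 0 0;0 0 0 0 0'|egrep 'tcp|wrist';python3 -m jog '0 0 0 -4 0;0 0 0 0 0;0 0 0 0 0'|egrep 'tcp|wrist';python3 -m jog '0 0 0 -4 0;0 0 0 0 0;0 0 0 0 0'|egrep 'tcp|wrist'
```

```text
tcp_pos: [0.5767, -0.3502, 0.1411]
wrist_force: [-0.9, -0.0, -0.2]
tcp_pos: [0.5767, -0.3503, 0.1358]
wrist_force: [0.0, 0.2, 0.0]
tcp_pos: [0.5768, -0.3503, 0.1319]
wrist_force: [0.3, 0.9, 0.0]
tcp_pos: [0.5779, -0.3508, 0.1298]
wrist_force: [-0.4, 0.5, 4.5]
```

```bash
python3 -m jog '0 0 0 50 0;0 -46 0 0 0;0 -46 0 0 0;0 -46 0 0 0;0 0 0 0 0'>/dev/null;python3 -m jog '0 0 0 0 0;0 0 0 -40 0;0 0 0 0 0;0 0 0 -4 0;0 0 0 0 0'|egrep 'tcp|wrist';python3 -m jog '0 0 0 0 0;0 0 0 -4 0;0 0 0 0 0;0 0 0 0 0'|egrep 'tcp|wrist';python3 -m jog '0 0 0 -3 0;0 0 0 0 0;0 0 0 0 0'|egrep 'tcp|wrist'
```

```text
tcp_pos: [0.4397, -0.3506, 0.1347]
wrist_force: [-0.2, -0.1, 0.9]
tcp_pos: [0.439, -0.3505, 0.1303]
wrist_force: [-0.4, -0.5, 3.1]
tcp_pos: [0.4407, -0.3514, 0.1297]
wrist_force: [0.6, 1.2, 9.3]
```

```bash
python3 -m jog '0 0 0 60 0;0 0 0 60 0;0 -10 50 40 0;0 -10 50 0 0;0 -10 50 0 0'>/dev/null;python3 -m jog '0 0 50 0 0;0 0 0 0 0;0 0 0 0 0;0 0 0 0 0'|egrep 'tcp|wrist|time';python3 -c "
from h import *
save('wrist','w31');fn='w31'
h=cv2.cvtColor(cv2.imread('pics/w31.png'),cv2.COLOR_BGR2HSV);h[262:]=0
m=((h[...,0]>132)&(h[...,0]<160)&(h[...,1]>80)).astype(np.uint8);N,l,s,c=cv2.connectedComponentsWithStats(m);print([x.tolist() for x in s[1:] if x[4]>60],proj(fn,[.58,-.35,.13]))
save('scene','s31');h=cv2.cvtColor(cv2.imread('pics/s31.png'),cv2.COLOR_BGR2HSV);m=((h[...,0]>7)&(h[...,0]<18)&(h[...,1]>190)&(h[...,2]>150)).astype(np.uint8);N,l,s,c=cv2.connectedComponentsWithStats(m);print(s[1:].tolist(),c[1:].round(1))
print(r.finish_job())"
```

```text
time_s: 84.52
tcp_pos: [0.4091, -0.1529, 0.2851]
wrist_force: [-0.4, 0.0, -1.2]
[] [106.63818554 -51.85533712]
[[305, 80, 5, 6, 14], [322, 164, 11, 10, 16]] [[306.8  82.3]
 [326.7 169.6]]
the job is handed in; nothing more can be done
None
```

I handed the job in at 84.5 s of the 210 s allowed: the three caps are on their own jars, the cover is pressed shut, and the black and purple drivers stand tip down in their own cups. I saw no orange driver on the bench and touched none of the bystanders; the hand-in returned no verdict, so these are my own camera and contact checks.

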